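# Clear the kettle off its riser and stack the tea tins there

### The arm

A 6-joint arm with a two-finger parallel gripper is mounted at the origin on the work surface. World frame = base frame: x ahead of the robot, y to its left, z up, the work surface at z = 0. Lengths are in mm, angles in rad, forces in N, time in s.
With the tool pointing down it reaches from about 275 to 1000 mm from the base axis. Payload 8.4 kg.
Tool frame: the origin (TCP) lies at the very end of the fingers, on their centre line; the grasp point (between the pads) lies 19 mm behind it; z points along the fingers, y is the line along which they close (so a half turn about z gives the same grasp; the last joint's range is limited). The gripper opens to 85 mm and grips with 20 to 120 N. Pads are 22 mm wide; open, the fingers measure 114 mm over their backs; the gripper's body (76 mm by 85 mm) begins 54 mm behind the grasp point. The pads swing forward as they close: fully open they stand 13 mm farther back than shut.
Start: joints at [1.297, 0.353, 1.633, -0, 1.155, -0.002], TCP at [167.79, 602.059, 231.281] pointing down, gripper open.
Joint ranges: [-2.63, 2.63], [-0.92, 2.1], [0.06, 2.66], [-1.3, 4.44], [0, 2.69], [-3.02, 3.02]. Speed limits (rad/s): [2.22, 2.22, 2.79, 3.14, 3.14, 3.14].

### API

Orientations are given as a rotation vector (axis times angle).
In Python, from bench import robot gives the robot as it stands. The module is installed in compiled form; this text tells all that it offers.
- The arm moves only by the shell command python3 -m jog 'ROWS' [OPENING]. ROWS is JSON, a list of rows, each a list of 2 entries, a list of its own where there are three numbers: the shift along the tool's x, y, z in units of 10 cm (1.0 is 10 cm), then the turn, a rotation vector about the tool's x, y, z in units of 360 degrees (1.0 is 360 degrees). In form: [[[dx, dy, dz], [wx, wy, wz]], ...]. A call has 1 to 20 rows; each row is the pose to reach, as a shift and turn from the pose commanded when the call began, along the tool's axes at that moment, turning the shorter way round; what a row does not reach only later rows make up. A row lasts 1/8 s, in which the tool goes at most 62.5 mm and 10.7 degrees, less where a joint would pass 70% of its speed; a pose out of reach is approached as far as the arm can. A call with a number of a shift or a turn outside -1 to 1 is refused whole. A call with a gripper value outside its range is refused whole. OPENING is the opening, from 0 (shut) to 1 (fully open), set as the call begins (- or left out, the last holds). The fingers move at their own pace and stop on an object; the grip force is fixed at half the most. Time passes only in rows, so rows that repeat a pose let the fingers close. It gives the time, the measured TCP pose, the force, the opening and the grip force at its end, in the units of the state.
- robot.state(): the state, without advancing time (a new reading comes with each control period).
- robot.grab_frame(name): name is "scene" or "top" or "wrist"; returns a dict with "img" (480x640x3 uint8, blue, green, red), "K" (3x3 intrinsics, pixels), "distortion" ([k1, k2, p1, p2, k3] as OpenCV has them; the pictures are not rectified), "rvec" (rotation vector, rad) and "tvec" (3), from world to camera coordinates, as OpenCV has them; the wrist camera has in their place "T_tool_cam" (4x4, takes a point from camera to tool coordinates, whose origin is the TCP and whose axes are the flange's). Camera axes: x right, y down, z forward; pixel columns grow to the right and rows downward; lengths in mm; the calibration is good to about 2 mm. A picture is of the moment at which its call begins: read the wrist's pose just before it. There is no depth.
- robot.close_job(): hands the job in; it is judged then, once.
Trained networks look in a picture, given as the dict that the camera call returned (one of the last four; its "shot" number tells which), for a name from the list of things; names that differ only in an ending like _2 or _b are one class to them, and where a whole thing is asked for, a point or a joint stands for the part that bears it (a point fixed in the world has none). Each returns a list of dicts, best first, with "p" (0 to 1); they miss things now and then, are a little off and sometimes report something else, mostly with a low value. They report only what shows in the picture. A call takes as long as a camera call. They do not tell look-alikes from the thing itself.
- robot.masks_of(picture, query): "pixels" (480x640 bool, what is visible of it) and "bbox" ([centre column, centre row, width, height] in pixels, round what is visible of it).
The state is a dict: "t": time; "qpos": joint angles; "qvel": joint speeds; "joint_efforts": joint torques, N m; "tcp_pos": TCP position; "tcp_rot": TCP orientation; "wrist_force": force on the tool from outside, world axes, zero at the start; "ft_torque": the same for the moment, N m; "gripper_width": finger opening in mm; "grip_force": force on a finger pad.
Only numpy, scipy, OpenCV 4.12 (cv2) and the standard library are available. Lean on these libraries where they do the work, as an engineer would, in place of code of your own. Each camera call takes 0.05 s, during which the arm holds its last target. There are 200 camera calls.

### The job

Tidy the tea corner: first move the mug from the cork mat to the middle of the coaster, then lift the kettle off the wooden riser by its handle and set it upright in the middle of the cork mat. Finally stack all the tea tins on the riser in one column, the longest at the bottom and each shorter one on top, lids up, centred on the riser and square with its long side; leave the jar, the soap bottle and the bowl where they are.

Things in the scene. Friction and masses are not known exactly. Their poses are not given: they have to be found in the camera images.
- riser: fixed light-wood riser (a small raised bench) that the kettle stands on at the start: flat top 130 mm (its x) by 110 mm (its y), top surface 50 mm above the worktop. Origin: on the worktop under its centre; x = its long side, z up. Its place and yaw vary.
- mat: fixed round cork mat, 150 mm across, 4 mm thick, flat. Origin: on the worktop under its centre; the surface is 4 mm above it. The mug stands on it at the start.
- coaster: fixed round blue-grey coaster, 100 mm across, 4 mm thick, flat. Origin: on the worktop under its centre; the surface is 4 mm above it. Empty at the start.
- kettle: closed red kettle, loose, 0.5 to 0.75 kg: foot 100 mm across, belly 120 mm, body 100 mm high, black lid knob to 116 mm; spout on its +x side reaching 95 mm from the axis at 100 mm height; rigid bail handle over the top, steel legs in the xz plane and a black grip bar, 188 mm high overall. Origin: centre of the underside; x = towards the spout and along the grip bar, z up.
- kettle_grip (a point): centre of the kettle's black grip bar: 90 mm long (kettle x), 18 mm thick (kettle y), 24 mm high, 176 mm above the kettle's underside; free space of about 48 mm between the bar and the lid knob. Pinch across kettle y from above.
- mug: white mug, loose, 62 mm outside diameter at the rim, 88 mm high, wall 4 mm, about 0.25 kg, one handle on its +y side (sticks out about 36 mm). Origin: centre of the underside, z up. It can be gripped across its outside along its x, clear of the handle.
- tin_blue: closed rectangular dark blue tea tin, loose, 116 mm long (its x) by 56 mm wide (its y) by 42 mm high, flat lid, about 0.3 kg; number 1 in size of the four possible tins (1 = longest). Stands on the worktop, right way up, at the start; absent in some runs. Origin: centre of the underside, z up.
- tin_yellow: closed rectangular mustard yellow tea tin, loose, 102 mm long (its x) by 56 mm wide (its y) by 42 mm high, flat lid, about 0.26 kg; number 2 in size of the four possible tins (1 = longest). Stands on the worktop, right way up, at the start; absent in some runs. Origin: centre of the underside, z up.
- tin_green: closed rectangular green tea tin, loose, 88 mm long (its x) by 56 mm wide (its y) by 42 mm high, flat lid, about 0.22 kg; number 3 in size of the four possible tins (1 = longest). Stands on the worktop, right way up, at the start; absent in some runs. Origin: centre of the underside, z up.
- tin_white: closed rectangular off-white tea tin, loose, 74 mm long (its x) by 56 mm wide (its y) by 42 mm high, flat lid, about 0.18 kg; number 4 in size of the four possible tins (1 = longest). Stands on the worktop, right way up, at the start; absent in some runs. Origin: centre of the underside, z up.
- jar: bystander: amber glass storage jar with a wooden lid, 84 mm across, 110 mm high, loose, beyond the work. Origin: centre of the underside.
- soap: bystander: green washing-up liquid bottle, 60 mm across, 170 mm high, loose, beyond the work. Origin: centre of the underside.
- bowl: bystander: blue ceramic bowl, 100 mm across, 45 mm high, loose, beyond the work. Origin: centre of the underside.
There are look-alikes about, which are no part of the job. Several things have the shape of the kettle; the one meant has the colours described above.

How it is judged (in metres and radians):
On the way, in this order (a step that is already met when the one before it is completed fails the run):
1. the mug stands upright on the coaster, released (horizontal distance between mug and coaster below 0.022 m and z of mug in the frame of coaster between 0.001 and 0.01 m and angle between mug's own z axis and vertical below 0.12 rad and linear speed of mug below 0.03 m/s and contact force between the fingers and mug below 0.3 N), for 0.2 s.
2. the kettle stands upright on the cork mat, released (horizontal distance between kettle and mat below 0.028 m and z of kettle in the frame of mat between 0.001 and 0.01 m and angle between kettle's own z axis and vertical below 0.12 rad and linear speed of kettle below 0.03 m/s and contact force between the fingers and kettle below 0.3 N), for 0.2 s.
3. all the tins present stand in one column on the riser, longest lowest (horizontal distance between each of tin_blue, tin_yellow, tin_green, tin_white and riser below 0.015 m and z of each of tin_blue, tin_yellow, tin_green, tin_white in the frame of riser above 0.046 m and angle between each of tin_blue, tin_yellow, tin_green, tin_white's own z axis and vertical below 0.1 rad and angle between the x axis of each of tin_blue, tin_yellow, tin_green, tin_white and the x axis of riser, either way round below 0.15 rad and linear speed of each of tin_blue, tin_yellow, tin_green, tin_white below 0.03 m/s and contact force between the fingers and tin_blue below 0.3 N and z of each of tin_yellow, tin_green, tin_white in the frame of tin_blue above 0.03 m and contact force between the fingers and tin_yellow below 0.3 N and z of each of tin_green, tin_white in the frame of tin_yellow above 0.03 m and contact force between the fingers and tin_green below 0.3 N and z of tin_white in the frame of tin_green above 0.03 m and contact force between the fingers and tin_white below 0.3 N), for 0.2 s.
At the end, for the whole second after the job is handed in: Mug upright on the coaster (within 22 mm of centre), kettle upright on the mat (28 mm), every tin lid up in one column on the riser, longer below shorter, each within 15 mm of the riser's centre and 0.15 rad of its long side; all released, at rest (all of step 1 and all of step 2 and all of step 3); the robot touches nothing.
It fails at once if a bystander (jar, soap bottle, bowl) is moved more than 40 mm or tipped over ((distance of jar from where it was at the start of the episode above 0.04 m or angle between jar's own z axis and vertical above 0.5 rad) or (distance of soap from where it was at the start of the episode above 0.04 m or angle between soap's own z axis and vertical above 0.5 rad) or (distance of bowl from where it was at the start of the episode above 0.04 m or angle between bowl's own z axis and vertical above 0.5 rad)).
Of tin_blue, tin_yellow, tin_green, tin_white only 3 to 4 are there at a start; the rules pass over those that are not, and their reading is None.
At some moment in a run one of kettle, mug may be knocked a few centimetres aside while the robot is not near it.
Once in a run the grip may slacken for a moment while it holds something.
It also fails if it takes over 210 s, if anything falls off the work surface, if the arm or the gripper's body presses on something with over 40 N, if the wrist force passes 120 N, or if a joint passes its speed limit or range.

## Working session

There is one attempt and no reset: what is moved stays moved. The work goes in short steps, Python scripts to look and compute and a shell command to move; the robot and the scene stay as the last step left them, time stands still between calls to the robot, and variables do not carry over. Pictures are saved under pics/ and viewed, at most 14 in all, crops included, and the job is handed in when it is done.

```bash
mkdir -p pics; python3 - <<'E'
from bench import robot
import cv2,numpy as np
print(robot.state())
for n in("scene","top"):
    f=robot.grab_frame(n); cv2.imwrite(f"pics/{n}0.png",f["img"]); print(n,f["K"],f["distortion"],f["rvec"],f["tvec"])
f=robot.grab_frame("wrist");print(f["T_tool_cam"],f["K"])
E
```

```text
{'t': 0.0, 'qpos': array([ 1.29659048e+00,  3.53668796e-01,  1.63412157e+00, -1.29486442e-05,
        1.15520885e+00, -2.40690732e-03]), 'qvel': array([-0.00224057, -0.00038269, -0.00028574,  0.00056729, -0.00024278,
        0.0020089 ]), 'joint_efforts': array([-1.31557113e-03, -6.05234027e+01, -3.42072523e+01, -1.13601459e-04,
        9.26613109e-03, -4.49899062e-05]), 'tcp_pos': array([167.67045828, 601.59831472, 230.55416653]), 'tcp_rot': array([-4.25594889e-01, -3.11244661e+00,  2.19076180e-03]), 'wrist_force': array([-0.40556736, -0.22317874, -0.31674682]), 'ft_torque': array([-0.01217887, -0.0279655 ,  0.02795227]), 'grip_force': 0.0, 'gripper_width': 85.69548114628586}
scene [[460.40139808   0.         323.66898016]
 [  0.         460.40139808 229.02345296]
 [  0.           0.           1.        ]] [-0.1009347  0.         0.         0.         0.       ] [ 1.14482104  2.46037426 -0.85772354] [ 303.47262392 -203.82068999 1420.4319352 ]
top [[517.53533773   0.         321.03008108]
 [  0.         517.53533773 241.26636688]
 [  0.           0.           1.        ]] [-0.13790582  0.          0.          0.          0.        ] [ 2.13826494 -2.18070524  0.11281005] [  57.18485254  522.34798499 1461.90515466]
[[ 6.28166476e-04 -9.53472610e-01 -3.01479001e-01  7.72837820e+01]
 [ 9.99999384e-01  8.74974133e-04 -6.83622345e-04 -4.36997991e-01]
 [ 9.15601509e-04 -3.01478386e-01  9.53472572e-01 -1.43777059e+02]
 [ 0.00000000e+00  0.00000000e+00  0.00000000e+00  1.00000000e+00]] [[366.18036075   0.         325.51419773]
 [  0.         366.18036075 244.85298155]
 [  0.           0.           1.        ]]
```

View pics/scene0.png

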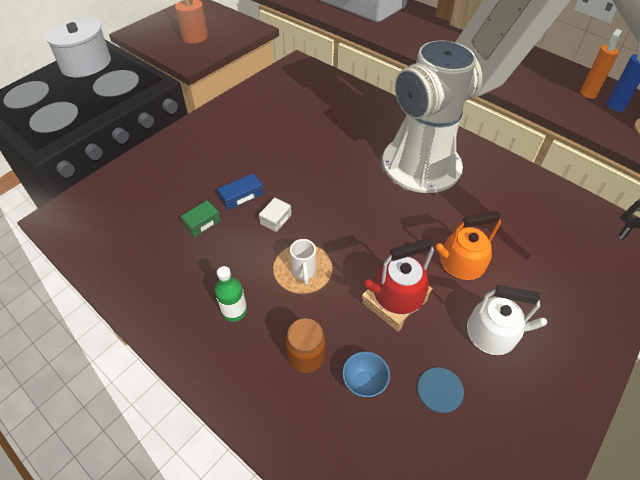

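View pics/top0.png

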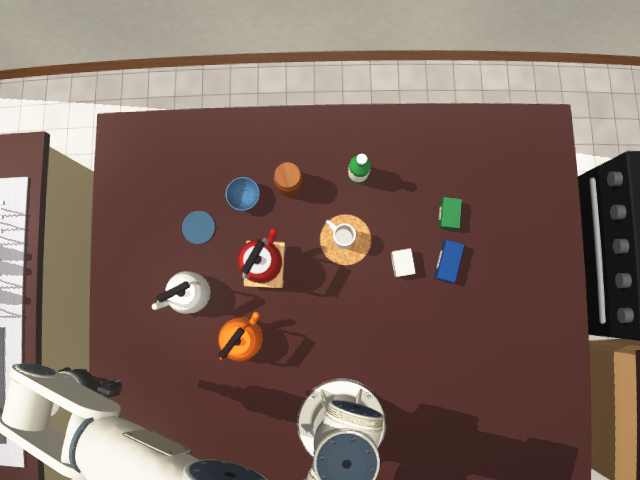

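```bash
cat > h.py <<'E'
from bench import robot
import cv2,numpy as np
from scipy.optimize import minimize
from scipy.spatial.transform import Rotation as R
def ring(r,z,x=0,y=0,n=24):
    a=np.linspace(0,2*np.pi,n,endpoint=False);return np.c_[x+r*np.cos(a),y+r*np.sin(a),np.full(n,z)]
def box(lx,ly,z0,z1,cx=0,cy=0):
    return np.array([[cx+i*lx/2,cy+j*ly/2,z] for i in(-1,1) for j in(-1,1) for z in(z0,z1)],float)
def kettle():
    leg=lambda s:[np.vstack([box(6,6,90,94,s*48),box(6,6,172,176,s*42)])]
    return [np.vstack([ring(50,0),ring(60,40),ring(58,60)]),np.vstack([ring(58,60),ring(40,100)]),box(90,18,164,188),ring(12,116),
            np.vstack([box(4,26,40,60,55),box(8,14,94,100,90)])]+leg(1)+leg(-1)
M={"mat":[ring(75,4)],"coaster":[ring(50,4)],"riser":[box(130,110,0,50)],
 "mug":[np.vstack([ring(31,0),ring(31,88)]),box(10,36,20,70,0,48)],"kettle":kettle(),
 "jar":[np.vstack([ring(42,0),ring(42,110)])],"soap":[np.vstack([ring(30,0),ring(30,110)]),np.vstack([ring(30,110),ring(12,170)])],"bowl":[np.vstack([ring(30,0),ring(50,45)])]}
for c,l in(("blue",116),("yellow",102),("green",88),("white",74)):M["tin_"+c]=[box(l,56,0,42)]
def ext(f,st=None):
    if "rvec" in f: return np.array(f["rvec"],float).ravel(),np.array(f["tvec"],float).ravel()
    T=np.eye(4);T[:3,:3]=R.from_rotvec(st["tcp_rot"]).as_matrix();T[:3,3]=st["tcp_pos"]
    C=np.linalg.inv(T@np.array(f["T_tool_cam"]));return R.from_matrix(C[:3,:3]).as_rotvec(),C[:3,3]
def proj(f,P,st=None):
    r,t=ext(f,st);return cv2.projectPoints(np.asarray(P,float),r,t,np.array(f["K"]),np.array(f["distortion"],float))[0][:,0]
def ray(f,uv,z,st=None):
    r,t=ext(f,st);Rm=R.from_rotvec(r).as_matrix();u=cv2.undistortPoints(np.array(uv,float).reshape(-1,1,2),np.array(f["K"]),np.array(f["distortion"],float))[:,0]
    d=np.c_[u,np.ones(len(u))]@Rm;c=-Rm.T@t;return c+d*((z-c[2])/d[:,2])[:,None]
def sil(f,name,p,z0,st=None):
    m=np.zeros((480,640),np.uint8);c,s=np.cos(p[2]),np.sin(p[2])
    for P in M[name]:
        Q=np.c_[p[0]+c*P[:,0]-s*P[:,1],p[1]+s*P[:,0]+c*P[:,1],P[:,2]+z0]
        u=proj(f,Q,st)
        cv2.fillConvexPoly(m,np.round(cv2.convexHull(u.astype(np.float32))*16).astype(np.int32),255,cv2.LINE_AA,4)
    return m/255.
def fit(name,obs,z0,p0,yaws,ign=None):
    """obs: list of (frame,mask,state)"""
    def cost(p):
        e=0
        for k,(f,m,st) in enumerate(obs):
            s=sil(f,name,p,z0,st);v=1 if ign is None else ~ign[k]
            e+=1-(np.minimum(s,m)*v).sum()/((np.maximum(s,m)*v).sum()+1)
        return e/len(obs)
    best=None
    for y in yaws:
        r=minimize(cost,[p0[0],p0[1],y],method="Nelder-Mead",options=dict(initial_simplex=np.array([[p0[0],p0[1],y],[p0[0]+15,p0[1],y],[p0[0],p0[1]+15,y],[p0[0],p0[1],y+.3]]),xatol=.1,fatol=1e-5,maxiter=150))
        if best is None or r.fun<best.fun:best=r
    return best.x,best.fun
def masks(f,name):
    return robot.masks_of(f,name)
E
cat > look.py <<'E'
from h import *
import pickle
fs={n:robot.grab_frame(n) for n in("scene","top")}
det={}
for n in["mat","coaster","mug","kettle","riser","tin_blue","tin_green","tin_white","tin_yellow","jar","soap","bowl"]:
    for c in fs:
        d=masks(fs[c],n);det[n,c]=d
        print(n,c,[(round(x["p"],2),np.round(x["bbox"]).astype(int).tolist()) for x in d[:4]])
pickle.dump((fs,det),open("det.pkl","wb"));print(robot.state()["t"])
E
python3 look.py
```

```text
mat scene [(0.87, [304, 273, 60, 45])]
mat top [(0.77, [348, 241, 48, 50])]
coaster scene [(0.9, [442, 390, 44, 44]), (0.33, [399, 276, 73, 77])]
coaster top [(0.63, [200, 228, 31, 35])]
mug scene [(0.9, [303, 262, 30, 46])]
mug top [(0.59, [341, 233, 32, 28])]
kettle scene [(0.87, [398, 277, 73, 76]), (0.78, [508, 318, 78, 73]), (0.7, [468, 246, 64, 70])]
kettle top [(0.88, [179, 292, 53, 43]), (0.86, [260, 259, 44, 58]), (0.76, [239, 337, 45, 51])]
riser scene [(0.96, [394, 310, 75, 47]), (0.65, [440, 390, 45, 50])]
riser top [(0.76, [266, 266, 46, 46])]
tin_blue scene [(0.66, [242, 193, 44, 40])]
tin_blue top [(0.8, [449, 262, 29, 44])]
tin_green scene [(0.57, [202, 218, 38, 30])]
tin_green top [(0.58, [451, 214, 21, 34])]
tin_white scene [(0.89, [273, 217, 34, 37]), (0.18, [368, 375, 46, 44])]
tin_white top [(0.63, [404, 264, 20, 30])]
tin_yellow scene []
tin_yellow top []
jar scene [(0.71, [305, 346, 36, 57]), (0.25, [368, 374, 47, 43])]
jar top [(0.74, [291, 182, 31, 31]), (0.53, [341, 234, 34, 29])]
soap scene [(0.85, [230, 295, 34, 55])]
soap top [(0.6, [359, 170, 24, 30])]
bowl scene [(0.78, [367, 376, 46, 45])]
bowl top [(0.71, [242, 194, 38, 35])]
1.45
```

```bash
cat > fitall.py <<'E'
from h import *
import pickle,sys
fs,det=pickle.load(open("det.pkl","rb"))
# approx pixel in (scene, top)
near={"kettle":((400,280),(260,260))}
for n,z0,yaws in[("mat",0,[0]),("coaster",0,[0]),("jar",0,[0]),("soap",0,[0]),("bowl",0,[0]),("tin_blue",0,[1.5,.7,2.3,0]),("tin_green",0,[1.5,.7,2.3,0]),("tin_white",0,[1.5,.7,2.3,0]),("mug",4,[0,1,2,3,4,5]),("kettle",50,[0,-1.,1,3])]:
    obs=[]
    for i,c in enumerate(("scene","top")):
        d=det[n,c]
        if not d: continue
        if n in near:d=sorted(d,key=lambda x:np.hypot(*(np.array(x["bbox"][:2])-near[n][i])))
        obs.append((fs[c],d[0]["pixels"],None))
    t=det[n,"top"];t=obs[-1][1];v,u=np.nonzero(t);p0=ray(fs["top"],[u.mean(),v.mean()],20)[0]
    res=[]
    x,e=fit(n,obs,z0,p0,yaws);out=[np.round(x,2).tolist(),round(e,3)]
    for o in obs:
        y,ee=fit(n,[o],z0,x,[x[2]]);out+=[np.round(y,2).tolist(),round(ee,3)]
    print(n,*out)
E
python3 fitall.py
```

```text
mat [530.1, -23.49, 0.14] 0.374 [530.92, -23.0, 0.29] 0.444 [530.07, -24.11, 0.21] 0.303
coaster [576.86, 412.97, 0.04] 0.047 [577.17, 413.58, -0.24] 0.044 [576.53, 412.26, 0.15] 0.044
jar [703.08, 137.95, 0.13] 0.15 [703.77, 139.12, 0.4] 0.119 [697.46, 133.97, 0.25] 0.173
soap [727.56, -66.27, 0.08] 0.133 [727.52, -67.54, 0.18] 0.122 [726.64, -64.44, 0.18] 0.141
bowl [666.36, 272.81, 0.12] 0.103 [666.11, 273.45, 0.01] 0.085 [666.4, 272.8, 0.11] 0.12
tin_blue [457.64, -322.91, 2.84] 0.12 [457.9, -322.54, 2.84] 0.12 [457.64, -322.91, 2.84] 0.119
tin_green [600.05, -332.31, -0.18] 0.12 [600.05, -332.31, -0.18] 0.157 [600.2, -332.3, -0.18] 0.082
tin_white [456.96, -186.78, 0.18] 0.136 [458.07, -187.13, 0.28] 0.139 [456.43, -186.93, 0.18] 0.124
mug [534.41, -18.42, -0.77] 0.107 [534.69, -17.74, -0.76] 0.126 [534.91, -18.75, -0.76] 0.086
kettle [465.58, 218.03, -0.54] 0.084 [467.94, 220.15, -0.55] 0.079 [463.88, 216.35, -0.52] 0.052
```

```bash
cat > plan.py <<'E'
# usage: plan.py x,y,z,psi ...   prints shift (10cm units) & turn (turns) in tool axes, per leg, with chunk count
import sys
from h import *
def Rt(p): c,s=np.cos(p),np.sin(p);return np.array([[-s,c,0],[c,s,0],[0,0,-1]]).T
s=robot.state();P=s["tcp_pos"];Q=R.from_rotvec(s["tcp_rot"]).as_matrix()
print("at",np.round(P,1),"psi",round(np.arctan2(Q[1,1],Q[0,1]),3),"w",round(s["gripper_width"],1),"gf",round(float(s["grip_force"]),1),"q",np.round(s["qpos"],2),"t",s["t"])
for a in sys.argv[1:]:
    x,y,z,p=map(float,a.split(","));T=np.array([x,y,z]);N=Rt(p)
    d=Q.T@(T-P)/100;w=R.from_matrix(Q.T@N).as_rotvec()/2/np.pi
    n=int(np.ceil(np.abs(d).max()));print(a,"shift",np.round(d,3),"turn",np.round(w,4),"| chunks",n,np.round(d/max(n,1),3),"rows>=",round(max(np.linalg.norm(d)/.625,np.linalg.norm(w)*360/10.7),1))
    P,Q=T,N
E
python3 plan.py 168,602,300,-.77 534,-18,300,-.77 534,-18,200,-.77
```

```text
at [167.8 602.1 231.3] psi 1.299 w 85.5 gf 0.0 q [ 1.3   0.35  1.63 -0.    1.16 -0.  ] t 1.45
168,602,300,-.77 shift [-0.002 -0.    -0.687] turn [-0.      0.      0.3293] | chunks 1 [-0.002 -0.    -0.687] rows>= 11.1
534,-18,300,-.77 shift [-1.903  6.944  0.   ] turn [0. 0. 0.] | chunks 7 [-0.272  0.992  0.   ] rows>= 11.5
534,-18,200,-.77 shift [0. 0. 1.] turn [0. 0. 0.] | chunks 1 [0. 0. 1.] rows>= 1.6
```

```bash
python3 -m jog '[[[0,0,-0.69],[0,0,0]],[[0,0,-0.69],[0,0,0.03]],[[0,0,-0.69],[0,0,0.06]],[[0,0,-0.69],[0,0,0.09]],[[0,0,-0.69],[0,0,0.12]],[[0,0,-0.69],[0,0,0.15]],[[0,0,-0.69],[0,0,0.18]],[[0,0,-0.69],[0,0,0.21]],[[0,0,-0.69],[0,0,0.24]],[[0,0,-0.69],[0,0,0.27]],[[0,0,-0.69],[0,0,0.3]],[[0,0,-0.69],[0,0,0.329]],[[0,0,-0.69],[0,0,0.329]],[[0,0,-0.69],[0,0,0.329]]]' 1
for i in 1 2 3 4 5 6 7; do python3 -m jog '[[[-0.09,0.33,0],[0,0,0]],[[-0.18,0.66,0],[0,0,0]],[[-0.272,0.992,0],[0,0,0]],[[-0.272,0.992,0],[0,0,0]]]' | tail -c 200; done
cat > wl.py <<'E'
# wl.py pic name z0 x y yaw : wrist fit
import sys
from h import *
pic,name,z0,x,y,yaw=sys.argv[1],sys.argv[2],*map(float,sys.argv[3:8])
st=robot.state();f=robot.grab_frame("wrist");d=masks(f,name)
q=proj(f,[[x,y,z0+20]],st)[0];print("t",st["t"],"expect",q,[(round(k["p"],2),np.round(k["bbox"]).astype(int).tolist()) for k in d])
im=f["img"].copy()
if d:
    d=sorted(d,key=lambda k:np.hypot(*(np.array(k["bbox"][:2])-q)));m=d[0]["pixels"]
    X,e=fit(name,[(f,m,st)],z0,(x,y),[yaw,yaw+.2,yaw-.2]);print("fit",np.round(X,3),round(e,3))
    s=(sil(f,name,X,z0,st)>.5).astype(np.uint8);cv2.drawContours(im,cv2.findContours(s,0,1)[0],-1,(255,0,255),1)
    cv2.drawContours(im,cv2.findContours(m.astype(np.uint8),0,1)[0],-1,(0,255,0),1)
cv2.imwrite(f"pics/{pic}.png",im)
E
python3 plan.py; python3 wl.py w1 mug 4 534.5 -18.4 -.77; python3 wl.py w2 mat 0 530 -23.5 0
```

```text
t: 3.2
tcp_pos: [167.8, 602.1, 300.3]
tcp_rot: [-2.889, -1.233, -0.0]
wrist_force: [0.4, 0.2, 0.5]
gripper_width: 84.9
grip_force: 0.0
t: 3.7
tcp_pos: [221.1, 512.1, 300.5]
tcp_rot: [2.891, 1.229, 0.0]
wrist_force: [-0.1, 1.0, -0.2]
gripper_width: 85.6
grip_force: 0.0
t: 4.2
tcp_pos: [273.3, 424.4, 300.5]
tcp_rot: [-2.892, -1.227, -0.0]
wrist_force: [0.7, 1.2, 0.2]
gripper_width: 85.1
grip_force: 0.0
t: 4.7
tcp_pos: [325.7, 336.5, 300.5]
tcp_rot: [-2.892, -1.226, -0.001]
wrist_force: [-0.5, 0.4, 0.4]
gripper_width: 85.3
grip_force: 0.0
t: 5.2
tcp_pos: [378.3, 248.3, 300.4]
tcp_rot: [-2.892, -1.226, -0.001]
wrist_force: [-1.2, -0.3, 1.4]
gripper_width: 85.5
grip_force: 0.0
t: 5.7
tcp_pos: [430.8, 160.0, 300.3]
tcp_rot: [-2.892, -1.226, -0.001]
wrist_force: [-0.1, -0.1, -0.4]
gripper_width: 85.7
grip_force: 0.0
t: 6.2
tcp_pos: [483.3, 71.7, 300.2]
tcp_rot: [-2.892, -1.226, -0.0]
wrist_force: [-0.5, 0.3, -0.1]
gripper_width: 85.4
grip_force: 0.0
t: 6.7
tcp_pos: [535.7, -16.6, 300.0]
tcp_rot: [-2.892, -1.226, -0.0]
wrist_force: [-1.1, -0.3, -0.3]
gripper_width: 85.0
grip_force: 0.0
at [535.7 -16.6 300. ] psi -0.769 w 85.0 gf 0.0 q [-0.03  0.15  1.74  0.    1.25  0.73] t 6.7
t 6.7 expect [325.87842565 199.9269514 ] [(0.7, [325, 190, 64, 100])]
fit [534.697 -16.611  -0.737] 0.057
t 6.8 expect [327.55128896 204.94145878] [(0.64, [328, 200, 122, 123])]
fit [ 5.30087e+02 -2.39710e+01 -9.10000e-02] 0.332
```

View pics/w1.png

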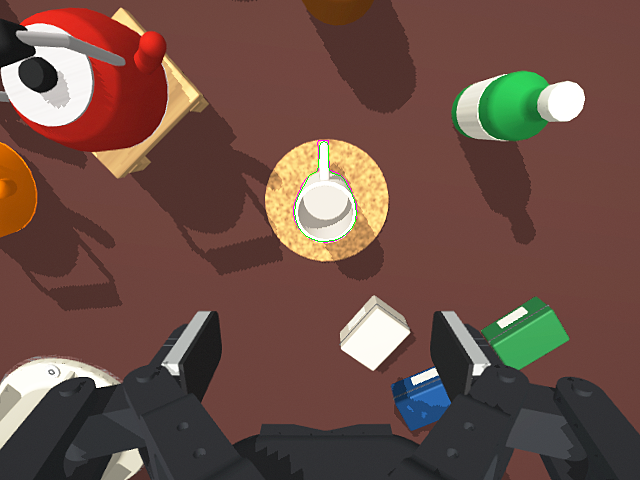

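```bash
python3 plan.py 534.7,-17,50,-.75
```

```text
at [534.5 -15.6 300.2] psi -0.767 w 84.9 gf 0.0 q [-0.03  0.15  1.74  0.    1.25  0.73] t 6.9
534.7,-17,50,-.75 shift [-0.009  0.013  2.502] turn [-0.0001 -0.     -0.0027] | chunks 3 [-0.003  0.004  0.834] rows>= 4.0
```

```bash
for i in 1 2 3; do python3 -m jog '[[[0,0,0.28],[0,0,0]],[[0,0,0.56],[0,0,0]],[[0,0,0.834],[0,0,0]],[[0,0,0.834],[0,0,0]]]' 1|head -2; done
python3 -m jog '[[[0,0,0],[0,0,0]],[[0,0,0],[0,0,0]],[[0,0,0],[0,0,0]],[[0,0,0],[0,0,0]],[[0,0,0],[0,0,0]],[[0,0,0],[0,0,0]],[[0,0,0],[0,0,0]],[[0,0,0],[0,0,0]]]' 0
for i in 1 2; do python3 -m jog '[[[0,0,-0.3],[0,0,0]],[[0,0,-0.6],[0,0,0]],[[0,0,-1],[0,0,0]],[[0,0,-1],[0,0,0]]]' ; done
python3 -m jog '[[[0,0,-0.3],[0,0,0]],[[0,0,-0.5],[0,0,0]],[[0,0,-0.5],[0,0,0]]]'
python3 plan.py 577,413,300,-.77 577,413,54,-.77
```

```text
t: 7.4
tcp_pos: [533.2, -16.2, 215.4]
t: 7.9
tcp_pos: [534.1, -16.8, 133.2]
t: 8.4
tcp_pos: [534.8, -17.1, 50.4]
t: 9.4
tcp_pos: [536.2, -17.2, 52.2]
tcp_rot: [2.891, 1.227, 0.004]
wrist_force: [-1.4, 2.0, 7.1]
gripper_width: 59.9
grip_force: 63.6
t: 9.9
tcp_pos: [537.4, -17.4, 154.1]
tcp_rot: [2.889, 1.226, 0.01]
wrist_force: [-0.3, -0.6, -3.5]
gripper_width: 59.4
grip_force: 66.5
t: 10.4
tcp_pos: [536.4, -17.4, 252.6]
tcp_rot: [2.89, 1.226, 0.007]
wrist_force: [0.3, -0.7, -3.0]
gripper_width: 59.7
grip_force: 66.6
t: 10.78
tcp_pos: [535.1, -17.4, 299.9]
tcp_rot: [2.892, 1.227, 0.001]
wrist_force: [-0.4, -0.4, -2.7]
gripper_width: 59.6
grip_force: 66.4
at [535.1 -17.4 299.9] psi -0.768 w 59.6 gf 66.4 q [-0.04  0.15  1.74 -0.    1.25  0.73] t 10.775
577,413,300,-.77 shift [ 3.387e+00 -2.689e+00 -1.000e-03] turn [ 0.0001 -0.0001  0.0003] | chunks 4 [ 0.847 -0.672 -0.   ] rows>= 6.9
577,413,54,-.77 shift [0.   0.   2.46] turn [0. 0. 0.] | chunks 3 [0.   0.   0.82] rows>= 3.9
```

```bash
for i in 1 2 3 4; do python3 -m jog '[[[0.2,-0.16,0],[0,0,0]],[[0.42,-0.335,0],[0,0,0]],[[0.64,-0.51,0],[0,0,0]],[[0.847,-0.672,0],[0,0,0]],[[0.847,-0.672,0],[0,0,0]]]'|grep -v rot; done
python3 plan.py 576.8,413,65,-.77; python3 wl.py w3 coaster 0 577 413 0
```

```text
t: 11.4
tcp_pos: [544.6, 91.5, 297.8]
wrist_force: [-0.6, -0.2, -2.2]
gripper_width: 59.7
grip_force: 66.2
t: 12.02
tcp_pos: [555.5, 198.3, 298.4]
wrist_force: [0.1, -0.3, -3.0]
gripper_width: 59.8
grip_force: 66.2
t: 12.65
tcp_pos: [566.5, 306.3, 299.2]
wrist_force: [-0.2, -1.2, -2.3]
gripper_width: 59.9
grip_force: 66.2
t: 13.28
tcp_pos: [576.9, 414.9, 299.4]
wrist_force: [-0.2, -0.4, -2.6]
gripper_width: 59.8
grip_force: 66.2
at [576.9 414.9 299.4] psi -0.767 w 59.8 gf 66.2 q [0.62 0.44 1.35 0.   1.35 1.39] t 13.275
576.8,413,65,-.77 shift [-0.014  0.013  2.344] turn [-0.0001  0.      0.0005] | chunks 3 [-0.005  0.004  0.781] rows>= 3.8
t 13.275 expect [326.69584852 198.58711297] [(0.7, [327, 193, 75, 74])]
fit [5.75727e+02 4.11725e+02 3.36000e-01] 0.48
```

View pics/w3.png

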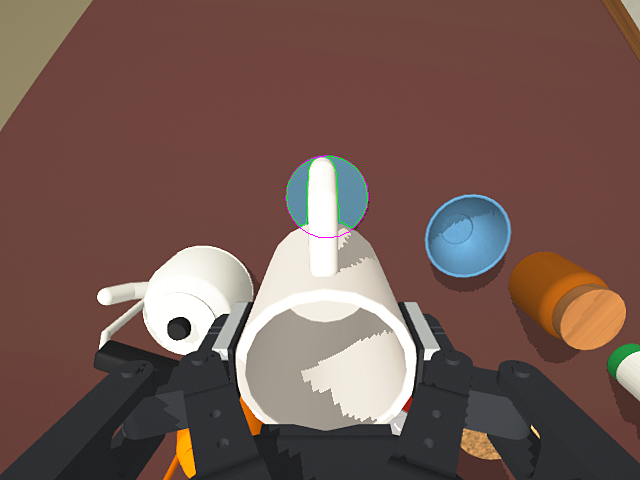

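```bash
for i in 1 2 3; do python3 -m jog '[[[0,0,0.26],[0,0,0]],[[0,0,0.52],[0,0,0]],[[-0.005,0.004,0.78],[0,0,0]],[[-0.005,0.004,0.78],[0,0,0]]]'|head -4; done
python3 -m jog '[[[0,0,0.04],[0,0,0]],[[0,0,0.08],[0,0,0]],[[0,0,0.08],[0,0,0]],[[0,0,0.08],[0,0,0]]]'
```

```text
t: 13.88
tcp_pos: [575.9, 410.7, 220.0]
tcp_rot: [2.891, 1.225, -0.007]
wrist_force: [-0.2, -0.9, -2.6]
t: 14.38
tcp_pos: [576.3, 410.9, 143.4]
tcp_rot: [2.892, 1.226, -0.004]
wrist_force: [-0.1, 0.1, -2.0]
t: 14.88
tcp_pos: [576.6, 410.8, 66.2]
tcp_rot: [2.892, 1.227, -0.002]
wrist_force: [-0.5, -0.3, -2.8]
t: 15.38
tcp_pos: [577.0, 411.3, 58.5]
tcp_rot: [-2.892, -1.227, -0.001]
wrist_force: [0.5, -0.3, -1.8]
gripper_width: 59.7
grip_force: 66.1
```

```bash
for i in 1 2 3; do python3 -m jog '[[[0,0,0.02],[0,0,0]],[[0,0,0.02],[0,0,0]]]'|grep -E 'pos|force:'; done
```

```text
tcp_pos: [576.7, 411.1, 55.9]
wrist_force: [0.3, -0.6, -3.6]
grip_force: 66.1
tcp_pos: [576.7, 411.1, 53.8]
wrist_force: [0.5, 0.2, -1.9]
grip_force: 66.1
tcp_pos: [577.0, 411.3, 52.3]
wrist_force: [-0.0, 0.0, 0.3]
grip_force: 66.4
```

```bash
python3 -m jog '[[[0,0,0.005],[0,0,0]],[[0,0,0.005],[0,0,0]],[[0,0,0.005],[0,0,0]],[[0,0,0.005],[0,0,0]],[[0,0,0.005],[0,0,0]],[[0,0,0.005],[0,0,0]]]' 1
for i in 1 2 3; do python3 -m jog '[[[0,0,-0.3],[0,0,0]],[[0,0,-0.6],[0,0,0]],[[0,0,-0.83],[0,0,0]],[[0,0,-0.83],[0,0,0]]]' |grep -E 'pos|force:'; done
python3 wl.py w4 mug 4 577 411 -.75; python3 look.py >/dev/null; python3 fitall.py | grep -E 'kettle|mug'; python3 plan.py 466,218,320,1.03
```

```text
t: 16.88
tcp_pos: [576.8, 411.2, 51.6]
tcp_rot: [-2.892, -1.227, 0.0]
wrist_force: [0.7, -0.4, -0.8]
gripper_width: 85.2
grip_force: 0.0
tcp_pos: [577.9, 411.9, 136.7]
wrist_force: [-0.4, 0.2, -0.7]
grip_force: 0.0
tcp_pos: [577.3, 411.6, 218.2]
wrist_force: [-0.4, -0.7, 0.1]
grip_force: 0.0
tcp_pos: [577.2, 411.4, 300.3]
wrist_force: [0.5, -0.3, -0.8]
grip_force: 0.0
t 18.375 expect [325.51792236 198.59984294] [(0.84, [326, 191, 62, 100])]
fit [575.625 411.014  -0.756] 0.046
mug [576.86, 411.15, -0.74] 0.246 [575.1, 411.02, -0.8] 0.119 [578.21, 404.1, -0.65] 0.366
kettle [465.43, 217.65, -0.55] 0.092 [466.96, 219.71, -0.56] 0.077 [463.33, 215.69, -0.49] 0.067
at [576.8 411.2 300.6] psi -0.768 w 85.3 gf 0.0 q [0.62 0.43 1.36 0.   1.35 1.39] t 19.775
466,218,320,1.03 shift [-2.159  0.545 -0.194] turn [-0.      0.     -0.2862] | chunks 3 [-0.72   0.182 -0.065] rows>= 9.6
```

```bash
for i in 1 2 3; do python3 -m jog '[[[-0.24,0.06,-0.1],[0,0,0]],[[-0.48,0.12,-0.1],[0,0,0]],[[-0.72,0.182,-0.1],[0,0,0]],[[-0.72,0.182,-0.1],[0,0,0]]]' |grep -E 'pos'; done
python3 -m jog '[[[0,0,0],[0,0,-0.028]],[[0,0,0],[0,0,-0.056]],[[0,0,0],[0,0,-0.084]],[[0,0,0],[0,0,-0.112]],[[0,0,0],[0,0,-0.14]],[[0,0,0],[0,0,-0.168]],[[0,0,0],[0,0,-0.196]],[[0,0,0],[0,0,-0.224]],[[0,0,0],[0,0,-0.252]],[[0,0,0],[0,0,-0.28]],[[0,0,0],[0,0,-0.286]],[[0,0,0],[0,0,-0.286]],[[0,0,0],[0,0,-0.286]]]'
python3 wl.py w5 kettle 50 466 218 -.55; python3 plan.py
```

```text
tcp_pos: [539.4, 345.8, 311.0]
tcp_pos: [503.0, 282.1, 321.0]
tcp_pos: [466.4, 218.1, 330.9]
t: 22.9
tcp_pos: [466.5, 218.6, 330.5]
tcp_rot: [0.842, 3.027, 0.0]
wrist_force: [-0.6, -0.8, -0.3]
gripper_width: 85.5
grip_force: 0.0
t 22.9 expect [325.49429346 201.41381753] [(0.77, [270, 41, 114, 82]), (0.69, [325, 228, 120, 165]), (0.63, [465, 45, 124, 90]), (0.58, [28, 374, 57, 86])]
fit [464.748 217.627  -0.53 ] 0.025
at [466.2 218.3 330.5] psi 1.028 w 85.3 gf 0.0 q [ 0.43  0.09  1.74  0.    1.3  -0.59] t 23.0
```

View pics/w5.png

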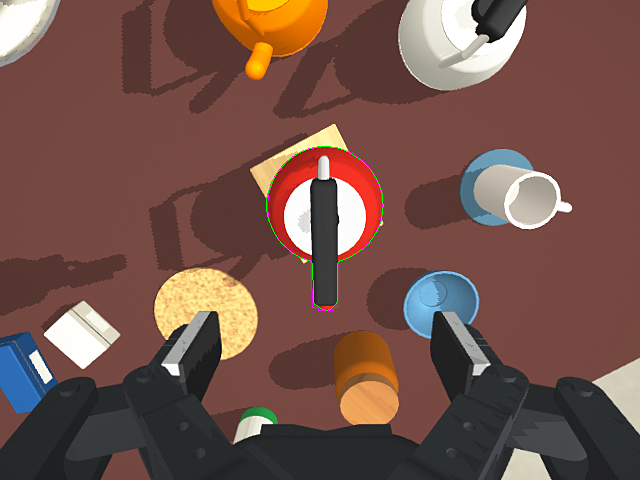

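```bash
python3 wl.py w6 mat 0 530 -23.7 0; python3 plan.py 464.8,217.6,207,1.04
```

```text
t 23.0 expect [202.13523168 321.25741263] [(0.57, [206, 313, 103, 92]), (0.55, [439, 303, 72, 73]), (0.5, [498, 188, 71, 80])]
fit [ 5.2955e+02 -2.2727e+01  1.9800e-01] 0.263
at [466.1 218.  330.6] psi 1.029 w 85.2 gf 0.0 q [ 0.43  0.09  1.74  0.    1.3  -0.59] t 23.1
464.8,217.6,207,1.04 shift [ 0.009 -0.011  1.236] turn [ 0.      0.     -0.0018] | chunks 2 [ 0.004 -0.005  0.618] rows>= 2.0
```

```bash
for i in 1 2; do python3 -m jog '[[[0,0,0.2],[0,0,0]],[[0,0,0.4],[0,0,0]],[[0.004,-0.005,0.618],[0,0,-0.001]],[[0.004,-0.005,0.618],[0,0,-0.001]],[[0.004,-0.005,0.618],[0,0,-0.001]]]' |grep -E 'pos|force:'; done
python3 -m jog '[[[0,0,0],[0,0,0]],[[0,0,0],[0,0,0]],[[0,0,0],[0,0,0]],[[0,0,0],[0,0,0]],[[0,0,0],[0,0,0]],[[0,0,0],[0,0,0]],[[0,0,0],[0,0,0]],[[0,0,0],[0,0,0]],[[0,0,0],[0,0,0]],[[0,0,0],[0,0,0]]]' 0
python3 -m jog '[[[0,0,-0.05],[0,0,0]],[[0,0,-0.1],[0,0,0]],[[0,0,-0.2],[0,0,0]],[[0,0,-0.3],[0,0,0]],[[0,0,-0.4],[0,0,0]],[[0,0,-0.5],[0,0,0]],[[0,0,-0.5],[0,0,0]],[[0,0,-0.5],[0,0,0]]]'
python3 plan.py 529.8,-23.3,257,1.04
```

```text
tcp_pos: [465.8, 217.9, 269.6]
wrist_force: [0.7, -0.5, -0.4]
grip_force: 0.0
tcp_pos: [465.6, 217.8, 208.3]
wrist_force: [-0.2, -0.6, -0.3]
grip_force: 0.0
t: 25.6
tcp_pos: [465.1, 217.6, 207.2]
tcp_rot: [0.822, 3.032, 0.001]
wrist_force: [1.2, 3.5, 5.2]
gripper_width: 17.3
grip_force: 60.0
t: 26.6
tcp_pos: [464.6, 217.3, 256.8]
tcp_rot: [-0.822, -3.032, 0.0]
wrist_force: [0.0, 0.1, -6.4]
gripper_width: 17.0
grip_force: 58.8
at [464.6 217.3 256.8] psi 1.041 w 17.0 gf 58.8 q [ 0.43  0.15  1.84  0.    1.15 -0.61] t 26.6
529.8,-23.3,257,1.04 shift [-1.778 -1.748 -0.002] turn [-0.     -0.      0.0002] | chunks 2 [-0.889 -0.874 -0.001] rows>= 4.0
```

```bash
for i in 1 2; do python3 -m jog '[[[-0.06,-0.06,0],[0,0,0]],[[-0.2,-0.2,0],[0,0,0]],[[-0.35,-0.35,0],[0,0,0]],[[-0.5,-0.5,0],[0,0,0]],[[-0.65,-0.64,0],[0,0,0]],[[-0.8,-0.79,0],[0,0,0]],[[-0.889,-0.874,0],[0,0,0]],[[-0.889,-0.874,0],[0,0,0]],[[-0.889,-0.874,0],[0,0,0]]]' |grep -E 'pos|force:|wid'; done; python3 wl.py w7 kettle 100 529.8 -23.3 -.53
python3 plan.py 529.8,-23.3,168,1.04
```

```text
tcp_pos: [497.2, 97.5, 256.9]
wrist_force: [-0.3, 0.4, -5.3]
gripper_width: 17.0
grip_force: 58.9
tcp_pos: [529.7, -22.7, 256.9]
wrist_force: [0.4, 0.8, -6.6]
gripper_width: 17.0
grip_force: 59.0
t 28.85 expect [325.7167795  231.39904086] [(0.71, [326, 293, 176, 277])]
fit [528.879 -22.72   -0.533] 0.091
at [529.8 -22.6 257. ] psi 1.042 w 17.2 gf 59.0 q [-0.05  0.18  1.81  0.    1.16 -1.09] t 28.95
529.8,-23.3,168,1.04 shift [-0.004 -0.006  0.89 ] turn [ 0.     -0.      0.0003] | chunks 1 [-0.004 -0.006  0.89 ] rows>= 1.4
```

View pics/w7.png

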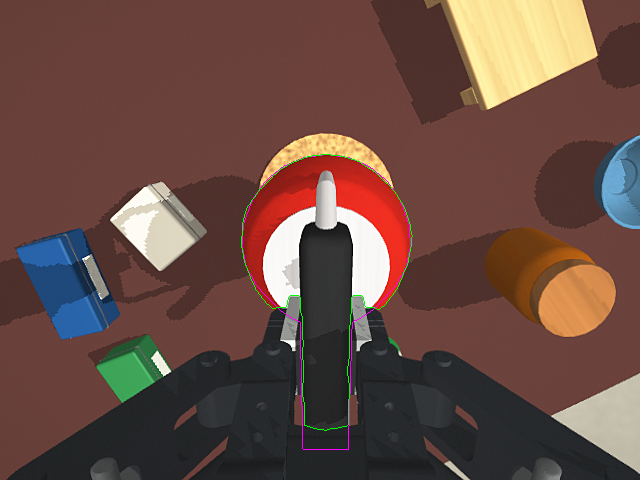

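```bash
python3 -m jog '[[[0,0,0.1],[0,0,0]],[[0,0,0.25],[0,0,0]],[[0,0,0.4],[0,0,0]],[[0,-0.003,0.55],[0,0,0]],[[0,-0.006,0.7],[0,0,0]],[[0,-0.006,0.8],[0,0,0]],[[0,-0.006,0.87],[0,0,0]],[[0,-0.006,0.89],[0,0,0]],[[0,-0.006,0.89],[0,0,0]]]'
for i in 1 2 3 4; do python3 -m jog '[[[0,0,0.02],[0,0,0]],[[0,0,0.02],[0,0,0]]]'|grep -E 'pos|force:'; done
```

```text
t: 30.08
tcp_pos: [529.9, -23.8, 168.2]
tcp_rot: [0.822, 3.032, 0.0]
wrist_force: [0.6, 0.3, -5.4]
gripper_width: 17.1
grip_force: 59.0
tcp_pos: [529.7, -23.8, 166.1]
wrist_force: [-0.7, 0.2, -5.3]
grip_force: 59.0
tcp_pos: [529.6, -23.7, 163.9]
wrist_force: [-0.5, 0.3, -6.1]
grip_force: 59.0
tcp_pos: [529.5, -23.7, 161.8]
wrist_force: [-0.1, 0.3, -6.1]
grip_force: 59.0
tcp_pos: [530.1, -23.6, 161.2]
wrist_force: [-3.3, 1.2, 5.2]
grip_force: 60.9
```

```bash
python3 -m jog '[[[0,0,-0.01],[0,0,0]],[[0,0,-0.01],[0,0,0]],[[0,0,-0.01],[0,0,0]],[[0,0,-0.01],[0,0,0]],[[0,0,-0.01],[0,0,0]],[[0,0,-0.01],[0,0,0]],[[0,0,-0.01],[0,0,0]]]' 1
for i in 1 2; do python3 -m jog '[[[0,0,-0.2],[0,0,0]],[[0,0,-0.5],[0,0,0]],[[0,0,-0.8],[0,0,0]],[[0,0,-0.8],[0,0,0]]]' |grep -E 'pos|force:'; done
sed -i 's/("kettle",50/("kettle",4/; s/((400,280),(260,260))/((300,255),(345,240))/' fitall.py
sed -i 's/for n,z0,yaws in\[/for n,z0,yaws in[("riser",0,[0,.2,-.2,1.4,1.7]),/' fitall.py
python3 look.py | grep -E 'riser|kettle|yellow'; python3 fitall.py | grep -E 'kettle|mug|tin|riser'; python3 plan.py
```

```text
t: 31.95
tcp_pos: [529.7, -23.8, 161.0]
tcp_rot: [-0.822, -3.032, 0.0]
wrist_force: [0.4, -0.3, -0.4]
gripper_width: 85.1
grip_force: 0.0
tcp_pos: [531.1, -23.8, 243.3]
wrist_force: [0.3, -0.3, -0.5]
grip_force: 0.0
tcp_pos: [530.6, -23.8, 322.3]
wrist_force: [0.5, -0.3, 0.2]
grip_force: 0.0
kettle scene [(0.93, [467, 246, 67, 65]), (0.81, [296, 248, 68, 70]), (0.57, [509, 320, 77, 69])]
kettle top [(0.84, [239, 336, 43, 53]), (0.69, [181, 293, 56, 43]), (0.6, [350, 241, 33, 36])]
riser scene [(0.64, [394, 294, 72, 68])]
riser top [(0.92, [266, 265, 41, 49]), (0.46, [354, 251, 37, 29])]
tin_yellow scene [(0.71, [443, 391, 46, 42])]
tin_yellow top []
riser [458.53, 211.02, -0.04] 0.138 [452.94, 209.87, -0.03] 0.133 [459.27, 209.32, -0.09] 0.136
tin_blue [459.53, -322.6, 2.82] 0.111 [459.57, -321.39, 2.85] 0.108 [458.87, -322.91, 2.82] 0.111
tin_green [599.85, -332.16, 2.89] 0.181 [599.14, -333.05, 2.84] 0.189 [600.09, -332.34, 2.94] 0.168
tin_white [457.02, -188.41, 0.15] 0.342 [457.02, -188.37, 0.15] 0.118 [456.6, -195.07, 0.26] 0.562
mug [575.8, 410.15, -0.76] 0.143 [575.69, 410.47, -0.77] 0.103 [574.4, 408.34, -0.72] 0.179
kettle [529.31, -22.32, -0.52] 0.303 [532.67, -21.66, -0.58] 0.125 [522.96, -24.83, -0.42] 0.464
at [529.7 -23.8 321. ] psi 1.041 w 85.3 gf 0.0 q [-0.05  0.13  1.73 -0.    1.29 -1.09] t 34.25
```

```bash
python3 plan.py 459,211,360,1.5
```

```text
at [529.7 -23.8 321. ] psi 1.041 w 85.3 gf 0.0 q [-0.05  0.13  1.73 -0.    1.29 -1.09] t 34.25
459,211,360,1.5 shift [ 1.796  1.669 -0.39 ] turn [-0.     0.    -0.073] | chunks 2 [ 0.898  0.835 -0.195] rows>= 4.0
```

```bash
for i in 1 2; do python3 -m jog '[[[0.3,0.28,-0.195],[0,0,0]],[[0.6,0.56,-0.195],[0,0,0]],[[0.898,0.835,-0.195],[0,0,0]],[[0.898,0.835,-0.195],[0,0,0]]]' |grep -E 'pos'; done
python3 -m jog '[[[0,0,0],[0,0,-0.028]],[[0,0,0],[0,0,-0.056]],[[0,0,0],[0,0,-0.073]],[[0,0,0],[0,0,-0.073]],[[0,0,0],[0,0,-0.073]]]'|grep pos
cat > riser.py <<'E'
from h import *
st=robot.state();f=robot.grab_frame("wrist");d=masks(f,"riser");print([(round(k["p"],2),np.round(k["bbox"]).astype(int).tolist()) for k in d])
q=proj(f,[[459,211,50]],st)[0];m=min(d,key=lambda k:np.hypot(*(np.array(k["bbox"][:2])-q)))["pixels"]
M["riser"]=[box(130,110,48,50)]
im=f["img"].copy();X,e=fit("riser",[(f,m,st)],0,(459,211),[-.1,.1,1.5]);print(np.round(X,3),e)
c=cv2.findContours(m.astype(np.uint8),0,1)[0];c=max(c,key=cv2.contourArea)[:,0]
P=ray(f,c,50,st)[:,:2].astype(np.float32);print(cv2.minAreaRect(P))
s=(sil(f,"riser",X,0,st)>.5).astype(np.uint8);cv2.drawContours(im,cv2.findContours(s,0,1)[0],-1,(255,0,255),1);cv2.drawContours(im,[c[:,None]],-1,(0,255,0),1)
cv2.imwrite("pics/w8.png",im)
E
python3 riser.py; python3 plan.py
```

```text
tcp_pos: [493.7, 95.6, 340.6]
tcp_pos: [458.8, 212.3, 360.0]
tcp_pos: [459.4, 210.3, 360.0]
[(0.83, [328, 192, 90, 104])]
[ 4.59953e+02  2.10925e+02 -6.80000e-02] 0.034126523360171634
((458.93804931640625, 210.90150451660156), (110.76545715332031, 127.98218536376953), 85.82167053222656)
at [459.2 210.7 360. ] psi 1.498 w 85.3 gf 0.0 q [ 0.43  0.06  1.72 -0.    1.36 -1.07] t 35.975
```

View pics/w8.png

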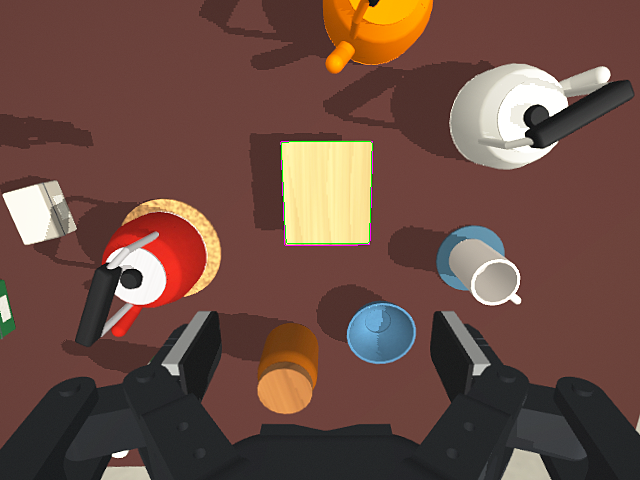

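```bash
python3 plan.py 459,-322,300,1.5 459,-322,300,1.25
```

```text
at [459.2 210.7 360. ] psi 1.498 w 85.3 gf 0.0 q [ 0.43  0.06  1.72 -0.    1.36 -1.07] t 35.975
459,-322,300,1.5 shift [-0.385 -5.313  0.6  ] turn [-0.     -0.     -0.0003] | chunks 6 [-0.064 -0.885  0.1  ] rows>= 8.6
459,-322,300,1.25 shift [0. 0. 0.] turn [0.     0.     0.0398] | chunks 0 [0. 0. 0.] rows>= 1.3
```

```bash
for i in 1 2 3 4 5 6; do python3 -m jog '[[[-0.02,-0.29,0],[0,0,0]],[[-0.04,-0.59,0.05],[0,0,0]],[[-0.064,-0.885,0.1],[0,0,0]],[[-0.064,-0.885,0.1],[0,0,0]]]' |grep -E 'pos'; done
python3 -m jog '[[[0,0,0],[0,0,0.02]],[[0,0,0],[0,0,0.04]],[[0,0,0],[0,0,0.04]],[[0,0,0],[0,0,0.04]]]'|grep pos
python3 wl.py w9 tin_blue 0 459 -322 2.82; python3 wl.py w9b tin_blue 0 459 -322 2.82;python3 wl.py w9c tin_green 0 600 -332 2.92;python3 plan.py
```

```text
tcp_pos: [458.9, 120.9, 349.8]
tcp_pos: [459.3, 33.0, 339.9]
tcp_pos: [459.7, -55.3, 329.9]
tcp_pos: [460.0, -143.7, 319.9]
tcp_pos: [460.3, -232.2, 309.9]
tcp_pos: [460.4, -320.8, 299.8]
tcp_pos: [460.2, -320.2, 300.3]
t 39.475 expect [324.33259745 197.95902631] [(0.58, [322, 198, 51, 107])]
fit [ 458.507 -322.935    2.848] 0.063
t 39.575 expect [324.80774989 198.00049761] [(0.97, [323, 200, 55, 107]), (0.52, [438, 161, 79, 82])]
fit [ 458.459 -322.945    2.844] 0.073
t 39.675 expect [352.41923819 304.13784277] [(0.71, [351, 302, 59, 79])]
fit [ 599.62  -332.       3.017] 0.063
at [ 459.8 -321.2  300. ] psi 1.249 w 85.4 gf 0.0 q [-0.61  0.19  1.69  0.    1.26 -1.86] t 39.775
```

View pics/w9.png

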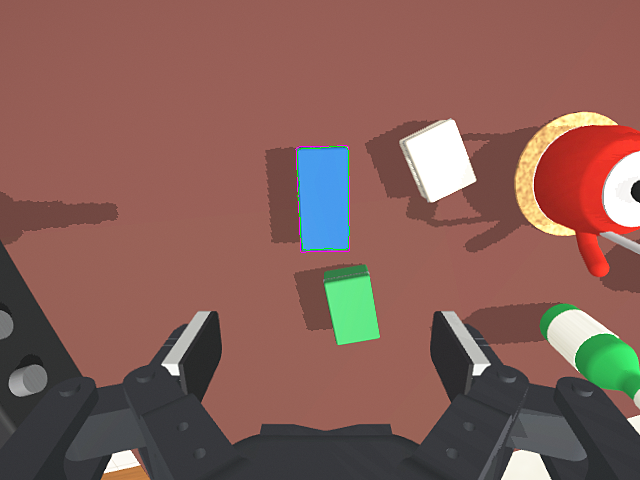

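```bash
python3 plan.py 458.5,-322.9,12,1.274
```

```text
at [ 459.8 -321.2  300. ] psi 1.249 w 85.4 gf 0.0 q [-0.61  0.19  1.69  0.    1.26 -1.86] t 39.775
458.5,-322.9,12,1.274 shift [ 0.007 -0.02   2.88 ] turn [ 0.    -0.    -0.004] | chunks 3 [ 0.002 -0.007  0.96 ] rows>= 4.6
```

```bash
for i in 1 2; do python3 -m jog '[[[0.002,-0.007,0.35],[0,0,-0.001]],[[0.002,-0.007,0.7],[0,0,-0.001]],[[0.002,-0.007,0.96],[0,0,-0.002]],[[0.002,-0.007,0.96],[0,0,-0.002]]]' 1|grep -E 'pos|force:'; done
python3 -m jog '[[[0.002,-0.007,0.35],[0,0,0]],[[0.002,-0.007,0.7],[0,0,0]],[[0.002,-0.007,0.85],[0,0,0]],[[0.002,-0.007,0.94],[0,0,0]],[[0.002,-0.007,0.95],[0,0,0]],[[0.002,-0.007,0.95],[0,0,0]]]' 1
python3 -m jog '[[[0,0,0],[0,0,0]],[[0,0,0],[0,0,0]],[[0,0,0],[0,0,0]],[[0,0,0],[0,0,0]],[[0,0,0],[0,0,0]],[[0,0,0],[0,0,0]],[[0,0,0],[0,0,0]],[[0,0,0],[0,0,0]]]' 0
for i in 1 2; do python3 -m jog '[[[0,0,-0.1],[0,0,0]],[[0,0,-0.4],[0,0,0]],[[0,0,-0.7],[0,0,0]],[[0,0,-1],[0,0,0]],[[0,0,-1],[0,0,0]]]' |grep -vE rot; done
python3 -m jog '[[[0,0,-0.3],[0,0,0]],[[0,0,-0.6],[0,0,0]],[[0,0,-0.8],[0,0,0]],[[0,0,-0.8],[0,0,0]]]' |grep -vE rot
python3 plan.py 459.5,210.9,300,1.274 459.5,210.9,300,1.5 459.5,210.9,80,1.5
```

```text
tcp_pos: [458.2, -321.2, 202.2]
wrist_force: [0.1, -0.1, -0.3]
grip_force: 0.0
tcp_pos: [458.6, -322.3, 107.6]
wrist_force: [-0.5, -0.7, 0.1]
grip_force: 0.0
t: 41.52
tcp_pos: [459.2, -323.5, 13.9]
tcp_rot: [0.464, 3.106, -0.001]
wrist_force: [0.6, 0.1, 0.3]
gripper_width: 85.6
grip_force: 0.0
t: 42.52
tcp_pos: [458.9, -323.3, 13.8]
tcp_rot: [0.465, 3.106, -0.001]
wrist_force: [-1.1, 1.7, 7.6]
gripper_width: 55.3
grip_force: 64.0
t: 43.15
tcp_pos: [459.8, -324.0, 115.4]
wrist_force: [-0.3, 0.2, -2.1]
gripper_width: 54.9
grip_force: 64.5
t: 43.78
tcp_pos: [459.4, -323.7, 214.2]
wrist_force: [-0.6, 0.2, -2.1]
gripper_width: 54.9
grip_force: 64.5
t: 44.28
tcp_pos: [458.7, -323.2, 292.4]
wrist_force: [-0.6, -0.1, -3.1]
gripper_width: 54.9
grip_force: 64.6
at [ 458.7 -323.2  292.4] psi 1.274 w 54.9 gf 64.6 q [-0.62  0.2   1.7  -0.    1.24 -1.89] t 44.275
459.5,210.9,300,1.274 shift [ 1.555  5.11  -0.077] turn [-0.  0. -0.] | chunks 6 [ 0.259  0.852 -0.013] rows>= 8.5
459.5,210.9,300,1.5 shift [0. 0. 0.] turn [ 0.     0.    -0.036] | chunks 0 [0. 0. 0.] rows>= 1.2
459.5,210.9,80,1.5 shift [0.  0.  2.2] turn [0. 0. 0.] | chunks 3 [0.    0.    0.733] rows>= 3.5
```

```bash
for i in 1 2 3 4 5 6; do python3 -m jog '[[[0.08,0.27,0],[0,0,0]],[[0.17,0.56,0],[0,0,0]],[[0.259,0.852,0],[0,0,0]],[[0.259,0.852,0],[0,0,0]]]' |grep -E 'pos|wid'; done
python3 -m jog '[[[0,0,0],[0,0,-0.02]],[[0,0,0],[0,0,-0.036]],[[0,0,0],[0,0,-0.036]],[[0,0,0],[0,0,-0.036]]]'|grep pos
python3 wl.py wa riser 0 459.5 210.9 -.07; python3 wl.py wb tin_blue 279 459.5 210.9 -.07;python3 plan.py 459.5,210.9,75,1.5
```

```text
tcp_pos: [457.7, -232.1, 290.6]
gripper_width: 55.0
tcp_pos: [458.4, -144.0, 291.5]
gripper_width: 55.0
tcp_pos: [458.9, -55.6, 292.0]
gripper_width: 54.8
tcp_pos: [459.5, 33.1, 292.3]
gripper_width: 55.2
tcp_pos: [459.9, 122.0, 292.5]
gripper_width: 55.1
tcp_pos: [460.2, 210.9, 292.5]
gripper_width: 54.7
tcp_pos: [459.8, 210.1, 292.9]
t 47.775 expect [326.89824802 199.50498051] [(0.84, [326, 160, 110, 36])]
fit [ 4.60314e+02  2.11239e+02 -6.10000e-02] 0.707
t 47.875 expect [327.38371413 320.7478975 ] [(0.89, [325, 304, 172, 262])]
fit [ 4.59728e+02  2.10221e+02 -7.00000e-02] 0.147
at [459.6 211.  293. ] psi 1.499 w 55.2 gf 65.2 q [ 0.43  0.11  1.81 -0.    1.22 -1.07] t 47.975
459.5,210.9,75,1.5 shift [ 1.00e-03 -0.00e+00  2.18e+00] turn [-0.      0.     -0.0001] | chunks 3 [ 0.    -0.     0.727] rows>= 3.5
```

View pics/wb.png

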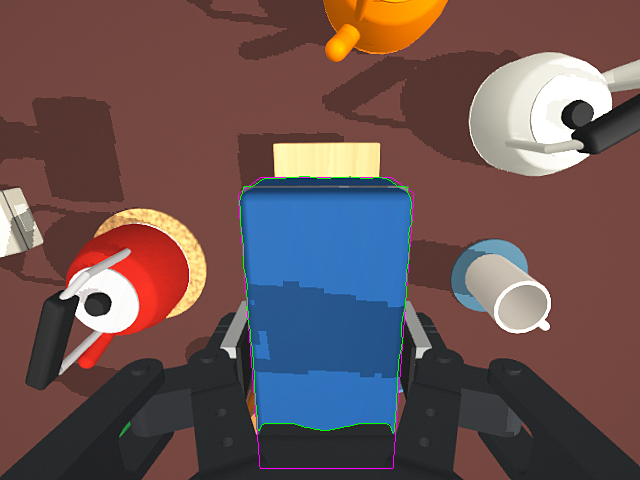

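```bash
for i in 1 2 3; do python3 -m jog '[[[0,0,0.24],[0,0,0]],[[0,0,0.48],[0,0,0]],[[0,0,0.727],[0,0,0]],[[0,0,0.727],[0,0,0]],[[0,0,0.727],[0,0,0]]]'|grep -E 'pos|force:'; done
python3 -m jog '[[[0,0,0.03],[0,0,0]],[[0,0,0.06],[0,0,0]],[[0,0,0.08],[0,0,0]],[[0,0,0.08],[0,0,0]]]'|grep -E 'pos|force:'
for i in 1 2; do python3 -m jog '[[[0,0,0.018],[0,0,0]],[[0,0,0.018],[0,0,0]]]'|grep -E 'pos|force:'; done
```

```text
tcp_pos: [460.0, 211.4, 221.2]
wrist_force: [-0.9, 0.2, -1.6]
grip_force: 65.1
tcp_pos: [460.5, 211.6, 149.0]
wrist_force: [1.1, -1.1, -2.2]
grip_force: 65.1
tcp_pos: [460.6, 211.7, 76.4]
wrist_force: [-0.3, 0.9, -2.0]
grip_force: 65.1
tcp_pos: [459.4, 211.1, 66.8]
wrist_force: [-0.0, -0.3, -2.0]
grip_force: 65.1
tcp_pos: [459.4, 211.1, 64.9]
wrist_force: [-0.1, 0.3, -1.9]
grip_force: 65.1
tcp_pos: [459.6, 211.3, 63.8]
wrist_force: [-2.0, -1.0, 5.9]
grip_force: 66.2
```

```bash
python3 -m jog '[[[0,0,-0.01],[0,0,0]],[[0,0,-0.01],[0,0,0]],[[0,0,-0.01],[0,0,0]],[[0,0,-0.01],[0,0,0]],[[0,0,-0.01],[0,0,0]],[[0,0,-0.01],[0,0,0]],[[0,0,-0.01],[0,0,0]]]' 1|grep -vE rot
for i in 1 2 3; do python3 -m jog '[[[0,0,-0.3],[0,0,0]],[[0,0,-0.6],[0,0,0]],[[0,0,-0.8],[0,0,0]],[[0,0,-0.8],[0,0,0]]]' |grep -E 'pos|force:'; done
python3 wl.py wc tin_blue 50 459.5 210.9 -.07;python3 wl.py wc2 tin_blue 50 459.5 210.9 -.07;python3 plan.py 575,-300,300,1.5 600,-332,300,1.4
```

```text
t: 51.72
tcp_pos: [459.5, 211.2, 64.3]
wrist_force: [-0.9, -0.1, 0.1]
gripper_width: 85.1
grip_force: 0.0
tcp_pos: [460.5, 211.6, 145.5]
wrist_force: [-0.7, -1.2, -1.0]
grip_force: 0.0
tcp_pos: [460.0, 211.4, 224.4]
wrist_force: [-0.7, 0.5, 0.1]
grip_force: 0.0
tcp_pos: [459.8, 211.3, 303.7]
wrist_force: [-0.8, 0.5, -0.2]
grip_force: 0.0
t 53.225 expect [325.64747745 206.30851616] [(0.63, [324, 208, 63, 119]), (0.25, [326, 201, 106, 118])]
fit [ 4.60012e+02  2.10397e+02 -7.50000e-02] 0.045
t 53.325 expect [326.40704976 207.89912906] [(0.9, [325, 209, 61, 118])]
fit [ 4.59097e+02  2.10579e+02 -6.30000e-02] 0.048
at [458.8 210.9 302.4] psi 1.5 w 85.8 gf 0.0 q [ 0.43  0.1   1.8  -0.    1.25 -1.07] t 53.425
575,-300,300,1.5 shift [-1.52  -5.014  0.027] turn [-0.0002 -0.0004  0.    ] | chunks 6 [-0.253 -0.836  0.005] rows>= 8.4
600,-332,300,1.4 shift [-0.272 -0.302  0.   ] turn [0.     0.     0.0159] | chunks 1 [-0.272 -0.302  0.   ] rows>= 0.6
```

```bash
for i in 1 2 3 4 5 6; do python3 -m jog '[[[-0.1,-0.3,0],[0,0,0]],[[-0.2,-0.6,0],[0,0,0]],[[-0.299,-0.886,0],[0,0,0]],[[-0.299,-0.886,0],[0,0,0]]]' |grep -E 'pos'; done
python3 -m jog '[[[0,0,0],[0,0,0.016]],[[0,0,0],[0,0,0.016]],[[0,0,0],[0,0,0.016]]]'|grep pos
python3 wl.py wd tin_green 0 600 -332 2.97; python3 wl.py wd2 tin_green 0 600 -332 2.97;python3 wl.py wd3 tin_white 0 457 -187 .18;python3 plan.py
```

```text
tcp_pos: [483.0, 119.2, 303.2]
tcp_pos: [506.7, 29.6, 303.5]
tcp_pos: [530.3, -60.4, 303.6]
tcp_pos: [554.0, -150.4, 303.7]
tcp_pos: [577.7, -240.6, 303.7]
tcp_pos: [601.3, -330.9, 303.8]
tcp_pos: [601.0, -330.3, 304.4]
t 56.8 expect [324.53388429 197.40903915] [(0.66, [322, 196, 57, 77])]
fit [ 599.774 -332.836    3.02 ] 0.086
t 56.9 expect [325.07112653 197.31836163] [(0.67, [322, 196, 52, 82])]
fit [ 599.094 -332.116    3.007] 0.066
t 57.0 expect [437.00263891  44.1267102 ] [(0.55, [438, 45, 79, 86])]
fit [ 4.57341e+02 -1.87556e+02  1.64000e-01] 0.049
at [ 600.9 -331.6  304.3] psi 1.4 w 85.2 gf 0.0 q [-0.51  0.4   1.41  0.    1.34 -1.91] t 57.1
```

View pics/wd.png

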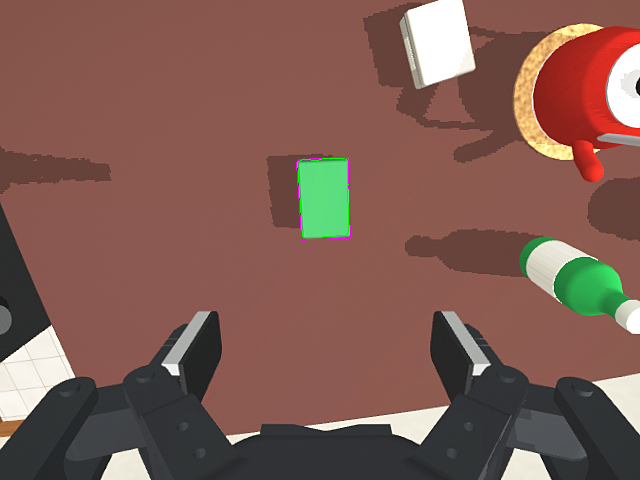

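Green tin is centred at about (325,198), yaw ≈3.01; only three tins exist (no yellow). Grasp psi 1.44.

```bash
python3 plan.py 599.4,-332.4,14,1.44
```

```text
at [ 600.9 -331.6  304.3] psi 1.4 w 85.2 gf 0.0 q [-0.51  0.4   1.41  0.    1.34 -1.91] t 57.1
599.4,-332.4,14,1.44 shift [ 0.014 -0.01   2.903] turn [ 0.      0.     -0.0064] | chunks 3 [ 0.005 -0.003  0.968] rows>= 4.6
```

```bash
for i in 1 2; do python3 -m jog '[[[0.005,-0.003,0.35],[0,0,-0.001]],[[0.005,-0.003,0.7],[0,0,-0.003]],[[0.005,-0.003,0.968],[0,0,-0.003]],[[0.005,-0.003,0.968],[0,0,-0.003]]]' 1|grep -E 'pos|force:'; done
python3 -m jog '[[[0.005,-0.003,0.35],[0,0,0]],[[0.005,-0.003,0.7],[0,0,0]],[[0.005,-0.003,0.87],[0,0,0]],[[0.005,-0.003,0.955],[0,0,0]],[[0.005,-0.003,0.965],[0,0,0]],[[0.005,-0.003,0.965],[0,0,0]]]' 1
python3 -m jog '[[[0,0,0],[0,0,0]],[[0,0,0],[0,0,0]],[[0,0,0],[0,0,0]],[[0,0,0],[0,0,0]],[[0,0,0],[0,0,0]],[[0,0,0],[0,0,0]],[[0,0,0],[0,0,0]],[[0,0,0],[0,0,0]]]' 0
for i in 1 2; do python3 -m jog '[[[0,0,-0.1],[0,0,0]],[[0,0,-0.4],[0,0,0]],[[0,0,-0.7],[0,0,0]],[[0,0,-1],[0,0,0]],[[0,0,-1],[0,0,0]]]' |grep -vE rot; done
python3 -m jog '[[[0,0,-0.3],[0,0,0]],[[0,0,-0.6],[0,0,0]],[[0,0,-0.85],[0,0,0]],[[0,0,-0.85],[0,0,0]]]' |grep -vE rot
python3 plan.py 459.5,210.9,300,1.44 459.5,210.9,300,1.5 459.5,210.9,115,1.5
```

```text
tcp_pos: [599.1, -331.4, 205.2]
wrist_force: [-0.4, -0.3, -0.3]
grip_force: 0.0
tcp_pos: [599.3, -332.0, 110.1]
wrist_force: [-0.0, 0.7, -0.5]
grip_force: 0.0
t: 58.85
tcp_pos: [600.0, -332.8, 15.4]
tcp_rot: [0.21, 3.133, -0.001]
wrist_force: [1.0, -0.3, 0.4]
gripper_width: 85.0
grip_force: 0.0
t: 59.85
tcp_pos: [599.8, -332.7, 15.2]
tcp_rot: [0.21, 3.133, -0.001]
wrist_force: [-0.7, 0.4, 6.0]
gripper_width: 54.7
grip_force: 65.5
t: 60.48
tcp_pos: [600.8, -333.2, 117.0]
wrist_force: [0.4, -1.0, -2.2]
gripper_width: 54.8
grip_force: 64.6
t: 61.1
tcp_pos: [600.2, -332.9, 215.7]
wrist_force: [-1.0, 0.1, -3.1]
gripper_width: 54.5
grip_force: 64.5
t: 61.6
tcp_pos: [599.7, -332.6, 299.0]
wrist_force: [0.2, 0.3, -2.6]
gripper_width: 55.2
grip_force: 64.4
at [ 599.7 -332.6  299. ] psi 1.437 w 55.2 gf 64.4 q [-0.51  0.4   1.42 -0.    1.33 -1.95] t 61.6
459.5,210.9,300,1.44 shift [ 2.113  5.2   -0.014] turn [-0.0001  0.0001 -0.0004] | chunks 6 [ 0.352  0.867 -0.002] rows>= 9.0
459.5,210.9,300,1.5 shift [0. 0. 0.] turn [ 0.      0.     -0.0095] | chunks 0 [0. 0. 0.] rows>= 0.3
459.5,210.9,115,1.5 shift [0.   0.   1.85] turn [0. 0. 0.] | chunks 2 [0.    0.    0.925] rows>= 3.0
```

```bash
for i in 1 2 3 4 5 6; do python3 -m jog '[[[0.11,0.28,0],[0,0,0]],[[0.23,0.57,0],[0,0,0]],[[0.352,0.867,0],[0,0,0]],[[0.352,0.867,0],[0,0,0]]]' |grep -E 'pos|wid'; done
python3 -m jog '[[[0,0,0],[0,0,-0.01]],[[0,0,0],[0,0,-0.01]],[[0,0,0],[0,0,-0.01]]]'|grep pos
python3 wl.py we tin_green 284.8 459.5 210.9 -.07;python3 plan.py 459.5,210.7,117,1.5
```

```text
tcp_pos: [574.6, -239.7, 296.5]
gripper_width: 54.8
tcp_pos: [551.8, -150.1, 297.5]
gripper_width: 55.0
tcp_pos: [529.0, -60.1, 298.2]
gripper_width: 55.0
tcp_pos: [506.1, 30.2, 298.5]
gripper_width: 54.6
tcp_pos: [483.1, 120.7, 298.8]
gripper_width: 54.9
tcp_pos: [460.0, 211.3, 298.8]
gripper_width: 55.1
tcp_pos: [459.8, 210.2, 299.1]
t 64.975 expect [328.26615971 320.00550481] [(0.73, [326, 319, 167, 222]), (0.23, [113, 303, 163, 163])]
fit [ 4.60082e+02  2.09493e+02 -8.40000e-02] 0.098
at [459.5 210.6 299.1] psi 1.499 w 54.8 gf 64.9 q [ 0.43  0.1   1.8  -0.    1.24 -1.07] t 65.075
459.5,210.7,117,1.5 shift [1.000e-03 1.000e-03 1.821e+00] turn [-0.     -0.     -0.0002] | chunks 2 [0.    0.001 0.911] rows>= 2.9
```

View pics/we.png

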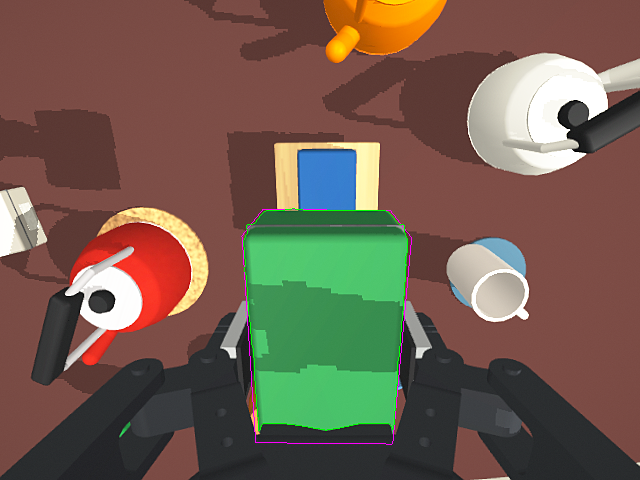

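```bash
for i in 1 2; do python3 -m jog '[[[0,0,0.25],[0,0,0]],[[0,0,0.5],[0,0,0]],[[0,0,0.75],[0,0,0]],[[0,0,0.911],[0,0,0]],[[0,0,0.911],[0,0,0]],[[0,0,0.911],[0,0,0]]]'|grep -E 'pos|force:'; done
python3 -m jog '[[[0,0,0.03],[0,0,0]],[[0,0,0.06],[0,0,0]],[[0,0,0.075],[0,0,0]],[[0,0,0.075],[0,0,0]]]'|grep -E 'pos|force:'
for i in 1 2; do python3 -m jog '[[[0,0,0.015],[0,0,0]],[[0,0,0.015],[0,0,0]]]'|grep -E 'pos|force:'; done
```

```text
tcp_pos: [459.8, 211.5, 208.9]
wrist_force: [-0.3, 0.4, -2.9]
grip_force: 64.8
tcp_pos: [460.0, 211.6, 117.9]
wrist_force: [0.1, -0.1, -1.7]
grip_force: 64.9
tcp_pos: [459.2, 211.2, 109.4]
wrist_force: [-0.6, -0.5, -2.1]
grip_force: 64.9
tcp_pos: [459.2, 211.2, 107.9]
wrist_force: [0.4, 0.9, -1.4]
grip_force: 64.9
tcp_pos: [459.3, 211.3, 107.1]
wrist_force: [-2.6, -1.7, 6.4]
grip_force: 65.9
```

```bash
python3 -m jog '[[[0,0,-0.01],[0,0,0]],[[0,0,-0.01],[0,0,0]],[[0,0,-0.01],[0,0,0]],[[0,0,-0.01],[0,0,0]],[[0,0,-0.01],[0,0,0]],[[0,0,-0.01],[0,0,0]],[[0,0,-0.01],[0,0,0]]]' 1|grep -vE rot
for i in 1 2; do python3 -m jog '[[[0,0,-0.3],[0,0,0]],[[0,0,-0.6],[0,0,0]],[[0,0,-0.95],[0,0,0]],[[0,0,-0.95],[0,0,0]]]' |grep -E 'pos|force:'; done
python3 wl.py wf tin_green 92 459.5 210.9 -.07;python3 wl.py wf2 mug 4 577 400 -.77;python3 wl.py wf3 mug 4 577 400 -.77;python3 plan.py 457.3,-187.6,300,1.5
```

```text
t: 68.45
tcp_pos: [459.3, 211.3, 107.5]
wrist_force: [-1.3, -0.3, 0.1]
gripper_width: 85.4
grip_force: 0.0
tcp_pos: [460.8, 212.0, 205.1]
wrist_force: [0.4, -0.0, 0.1]
grip_force: 0.0
tcp_pos: [460.3, 211.8, 299.1]
wrist_force: [0.1, -0.2, 0.2]
grip_force: 0.0
t 69.45 expect [324.83689562 215.45908338] [(0.88, [326, 214, 68, 100])]
fit [ 4.59161e+02  2.10765e+02 -7.00000e-02] 0.058
t 69.55 expect [483.89089868 283.59422948] [(0.59, [490, 283, 86, 76])]
fit [562.743 388.097  -0.768] 0.076
t 69.65 expect [484.44843423 284.48014756] [(0.62, [490, 284, 85, 78])]
fit [562.398 387.798  -0.762] 0.054
at [458.7 211.  296.2] psi 1.5 w 85.6 gf 0.0 q [ 0.43  0.1   1.81  0.    1.23 -1.07] t 69.75
457.3,-187.6,300,1.5 shift [-0.268 -3.977 -0.035] turn [-0.0002 -0.0003  0.    ] | chunks 4 [-0.067 -0.994 -0.009] rows>= 6.4
```

```bash
python3 plan.py 562.5,388,300,1.5 562.5,388,300,2.377
```

```text
at [458.7 211.  296.2] psi 1.5 w 85.6 gf 0.0 q [ 0.43  0.1   1.81  0.    1.23 -1.07] t 69.75
562.5,388,300,1.5 shift [-0.91   1.839 -0.042] turn [-0.0002 -0.0003  0.    ] | chunks 2 [-0.455  0.919 -0.021] rows>= 3.3
562.5,388,300,2.377 shift [0. 0. 0.] turn [ 0.      0.     -0.1396] | chunks 0 [0. 0. 0.] rows>= 4.7
```

```bash
for i in 1 2; do python3 -m jog '[[[-0.15,0.3,-0.02],[0,0,0]],[[-0.3,0.6,-0.02],[0,0,0]],[[-0.455,0.919,-0.02],[0,0,0]],[[-0.455,0.919,-0.02],[0,0,0]]]' |grep -E 'pos'; done
python3 -m jog '[[[0,0,0],[0,0,-0.028]],[[0,0,0],[0,0,-0.056]],[[0,0,0],[0,0,-0.084]],[[0,0,0],[0,0,-0.112]],[[0,0,0],[0,0,-0.14]],[[0,0,0],[0,0,-0.14]],[[0,0,0],[0,0,-0.14]],[[0,0,0],[0,0,-0.14]]]'|grep pos
python3 wl.py wg mug 4 562 388 -.765;python3 wl.py wg2 coaster 0 577 413 0;python3 wl.py wg3 mug 4 562 388 -.765;python3 plan.py
```

```text
tcp_pos: [511.6, 301.2, 298.1]
tcp_pos: [563.1, 388.8, 300.2]
tcp_pos: [562.9, 387.8, 301.5]
t 71.75 expect [326.18432341 199.01448318] [(0.9, [326, 217, 67, 93])]
fit [562.795 387.895  -0.766] 0.059
t 71.85 expect [331.46956861 221.79805401] [(0.65, [64, 127, 125, 83])]
fit [577. 413.   0.] 1.0
t 71.95 expect [326.02358252 198.76467546] [(0.89, [328, 218, 67, 91])]
fit [562.159 387.652  -0.753] 0.076
at [563.  388.2 301.4] psi 2.379 w 85.2 gf 0.0 q [ 0.6   0.39  1.42 -0.    1.33 -1.78] t 72.05
```

View pics/wg.png

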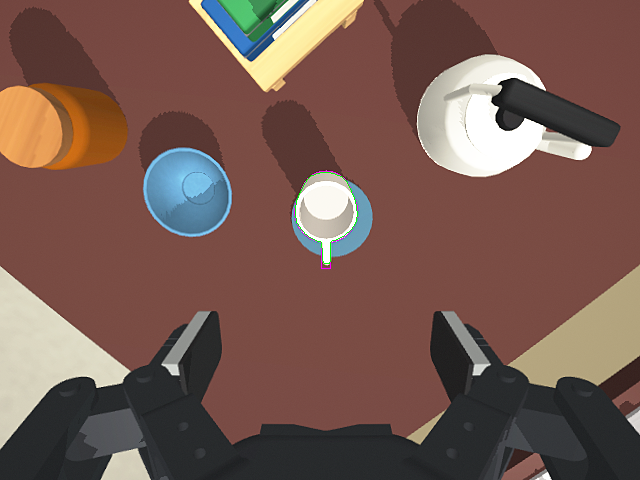

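```bash
for i in 1 2 3; do python3 -m jog '[[[0,0,0.28],[0,0,0]],[[0,0,0.56],[0,0,0]],[[-0.002,-0.002,0.83],[0,0,0]],[[-0.002,-0.002,0.83],[0,0,0]]]' 1|grep -E 'pos|force:'; done
python3 -m jog '[[[0,0,0],[0,0,0]],[[0,0,0],[0,0,0]],[[0,0,0],[0,0,0]],[[0,0,0],[0,0,0]],[[0,0,0],[0,0,0]],[[0,0,0],[0,0,0]],[[0,0,0],[0,0,0]],[[0,0,0],[0,0,0]]]' 0
python3 -m jog '[[[0,0,-0.05],[0,0,0]],[[0,0,-0.1],[0,0,0]],[[0,0,-0.2],[0,0,0]],[[0,0,-0.2],[0,0,0]],[[0,0,-0.2],[0,0,0]]]'
python3 plan.py 577,412.5,72,2.377
```

```text
tcp_pos: [562.1, 387.4, 216.2]
wrist_force: [-0.1, -0.6, 0.7]
grip_force: 0.0
tcp_pos: [563.0, 387.8, 134.8]
wrist_force: [-0.0, -0.3, 0.5]
grip_force: 0.0
tcp_pos: [563.7, 388.1, 52.6]
wrist_force: [0.4, -0.7, 0.5]
grip_force: 0.0
t: 74.55
tcp_pos: [565.1, 389.1, 55.0]
tcp_rot: [-1.235, 2.885, 0.001]
wrist_force: [-0.9, -0.5, 6.8]
gripper_width: 59.6
grip_force: 64.8
t: 75.18
tcp_pos: [563.8, 388.1, 72.5]
tcp_rot: [-1.236, 2.888, -0.0]
wrist_force: [0.2, -0.6, -2.1]
gripper_width: 59.2
grip_force: 65.0
at [563.8 388.1  72.5] psi 2.38 w 59.2 gf 65.0 q [ 0.6   0.61  1.61 -0.    0.92 -1.78] t 75.175
577,412.5,72,2.377 shift [-0.267  0.073  0.005] turn [-0.     -0.      0.0004] | chunks 1 [-0.267  0.073  0.005] rows>= 0.4
```

```bash
python3 -m jog '[[[-0.13,0.035,0],[0,0,0]],[[-0.267,0.073,0],[0,0,0]],[[-0.267,0.073,0.06],[0,0,0]],[[-0.267,0.073,0.12],[0,0,0]],[[-0.267,0.073,0.15],[0,0,0]],[[-0.267,0.073,0.15],[0,0,0]],[[-0.267,0.073,0.15],[0,0,0]]]'
for i in 1 2 3 4; do python3 -m jog '[[[0,0,0.015],[0,0,0]],[[0,0,0.015],[0,0,0]]]'|grep -E 'pos|force:'; done
```

```text
t: 76.05
tcp_pos: [577.1, 412.4, 57.6]
tcp_rot: [-1.236, 2.888, 0.0]
wrist_force: [0.3, -1.1, -2.7]
gripper_width: 59.6
grip_force: 65.1
tcp_pos: [577.0, 412.5, 56.0]
wrist_force: [0.1, -0.6, -3.5]
grip_force: 65.1
tcp_pos: [577.2, 412.7, 55.1]
wrist_force: [-1.8, -0.7, 3.1]
grip_force: 65.4
tcp_pos: [577.3, 412.8, 55.0]
wrist_force: [-5.6, -3.6, 16.2]
grip_force: 66.9
tcp_pos: [577.3, 412.9, 55.0]
wrist_force: [-8.7, -5.5, 25.8]
grip_force: 68.2
```

```bash
python3 -m jog '[[[0,0,-0.03],[0,0,0]],[[0,0,-0.03],[0,0,0]],[[0,0,-0.03],[0,0,0]]]'|grep force
python3 -m jog '[[[0,0,0],[0,0,0]],[[0,0,0],[0,0,0]],[[0,0,0],[0,0,0]],[[0,0,0],[0,0,0]],[[0,0,0],[0,0,0]],[[0,0,0],[0,0,0]],[[0,0,0],[0,0,0]]]' 1
for i in 1 2 3; do python3 -m jog '[[[0,0,-0.3],[0,0,0]],[[0,0,-0.6],[0,0,0]],[[0,0,-0.85],[0,0,0]],[[0,0,-0.85],[0,0,0]]]' |grep -E 'pos|force:'; done
python3 wl.py wh mug 4 577 412 -.75; python3 plan.py 577,412,307,1.735 457.3,-187.6,307,1.735
```

```text
wrist_force: [-2.9, -0.6, 8.6]
grip_force: 66.0
t: 78.3
tcp_pos: [577.0, 412.5, 54.5]
tcp_rot: [-1.236, 2.888, -0.0]
wrist_force: [-0.2, 0.8, -0.4]
gripper_width: 85.4
grip_force: 0.0
tcp_pos: [578.2, 413.5, 141.9]
wrist_force: [0.4, -0.5, 0.2]
grip_force: 0.0
tcp_pos: [577.7, 413.0, 225.4]
wrist_force: [-0.6, -0.0, 0.2]
grip_force: 0.0
tcp_pos: [577.4, 412.8, 309.5]
wrist_force: [0.5, 0.8, 0.4]
grip_force: 0.0
t 79.8 expect [325.34919183 197.10396224] [(0.63, [325, 212, 63, 88])]
fit [574.522 410.823  -0.753] 0.092
at [576.5 412.2 307.3] psi 2.38 w 85.2 gf 0.0 q [ 0.62  0.43  1.35 -0.    1.36 -1.76] t 79.9
577,412,307,1.735 shift [-0.002 -0.005  0.003] turn [-1.000e-04 -4.000e-04  1.026e-01] | chunks 1 [-0.002 -0.005  0.003] rows>= 3.5
457.3,-187.6,307,1.735 shift [ 2.161 -5.72   0.   ] turn [0. 0. 0.] | chunks 6 [ 0.36  -0.953  0.   ] rows>= 9.8
```

```bash
python3 -m jog '[[[0,0,0],[0,0,0.025]],[[0,0,0],[0,0,0.05]],[[0,0,0],[0,0,0.075]],[[0,0,0],[0,0,0.1026]],[[0,0,0],[0,0,0.1026]],[[0,0,0],[0,0,0.1026]]]'|grep pos
for i in 1 2 3 4 5 6; do python3 -m jog '[[[0.12,-0.31,0],[0,0,0]],[[0.24,-0.63,0],[0,0,0]],[[0.36,-0.953,0],[0,0,0]],[[0.36,-0.953,0],[0,0,0]]]' |grep -E 'pos'; done
python3 wl.py wi tin_white 0 457.3 -187.6 .164; python3 wl.py wi2 tin_white 0 457.3 -187.6 .164; python3 wl.py wi3 kettle 4 530 -23 -.53; python3 plan.py 457.3,-187.6,14,1.735
```

```text
tcp_pos: [576.7, 412.3, 308.2]
tcp_pos: [556.7, 310.7, 309.5]
tcp_pos: [537.1, 211.8, 309.5]
tcp_pos: [517.4, 112.4, 309.5]
tcp_pos: [497.9, 12.7, 309.6]
tcp_pos: [478.2, -87.1, 309.5]
tcp_pos: [458.4, -186.9, 309.5]
t 83.65 expect [325.53190303 196.27014337] [(0.94, [326, 196, 54, 69]), (0.24, [474, 293, 155, 129])]
fit [ 4.56933e+02 -1.87863e+02  1.37000e-01] 0.049
t 83.75 expect [324.26765745 196.20124423] [(0.67, [324, 199, 51, 67])]
fit [ 4.57104e+02 -1.87627e+02  1.43000e-01] 0.063
t 83.85 expect [442.64451349 274.59048509] [(0.87, [472, 293, 152, 134])]
fit [523.79  -23.349  -0.541] 0.25
at [ 457.9 -185.8  309.5] psi 1.736 w 85.3 gf 0.0 q [-0.39  0.07  1.81  0.    1.26 -2.13] t 83.95
457.3,-187.6,14,1.735 shift [ 0.009 -0.018  2.955] turn [0.     0.     0.0002] | chunks 3 [ 0.003 -0.006  0.985] rows>= 4.7
```

```bash
for i in 1 2; do python3 -m jog '[[[0.003,-0.006,0.35],[0,0,0.001]],[[0.003,-0.006,0.7],[0,0,0.001]],[[0.003,-0.006,0.985],[0,0,0.001]],[[0.003,-0.006,0.985],[0,0,0.001]]]' 1|grep -E 'pos|force:'; done
python3 -m jog '[[[0.003,-0.006,0.35],[0,0,0]],[[0.003,-0.006,0.7],[0,0,0]],[[0.003,-0.006,0.88],[0,0,0]],[[0.003,-0.006,0.96],[0,0,0]],[[0.003,-0.006,0.97],[0,0,0]],[[0.003,-0.006,0.97],[0,0,0]]]' 1
python3 -m jog '[[[0,0,0],[0,0,0]],[[0,0,0],[0,0,0]],[[0,0,0],[0,0,0]],[[0,0,0],[0,0,0]],[[0,0,0],[0,0,0]],[[0,0,0],[0,0,0]],[[0,0,0],[0,0,0]],[[0,0,0],[0,0,0]]]' 0
for i in 1 2; do python3 -m jog '[[[0,0,-0.1],[0,0,0]],[[0,0,-0.4],[0,0,0]],[[0,0,-0.7],[0,0,0]],[[0,0,-1],[0,0,0]],[[0,0,-1],[0,0,0]]]' |grep -vE rot; done
python3 -m jog '[[[0,0,-0.3],[0,0,0]],[[0,0,-0.6],[0,0,0]],[[0,0,-0.9],[0,0,0]],[[0,0,-0.9],[0,0,0]]]' |grep -vE rot
python3 plan.py 459.2,210.8,305,1.72 459.2,210.8,305,1.5
```

```text
tcp_pos: [456.1, -186.4, 209.4]
wrist_force: [0.1, 0.4, -0.1]
grip_force: 0.0
tcp_pos: [456.7, -187.6, 112.2]
wrist_force: [-0.9, -1.0, 0.2]
grip_force: 0.0
t: 85.7
tcp_pos: [457.7, -189.1, 16.6]
tcp_rot: [-0.238, 3.131, -0.001]
wrist_force: [0.3, -0.1, 1.0]
gripper_width: 85.6
grip_force: 0.0
t: 86.7
tcp_pos: [457.1, -188.9, 16.3]
tcp_rot: [-0.238, 3.132, -0.0]
wrist_force: [-2.3, 1.4, 9.8]
gripper_width: 54.8
grip_force: 63.3
t: 87.32
tcp_pos: [458.2, -189.4, 117.7]
wrist_force: [0.2, -0.6, -2.7]
gripper_width: 55.1
grip_force: 64.5
t: 87.95
tcp_pos: [457.7, -189.2, 216.7]
wrist_force: [-0.1, -0.2, -2.4]
gripper_width: 55.0
grip_force: 64.5
t: 88.45
tcp_pos: [457.4, -189.0, 305.7]
wrist_force: [0.6, 0.1, -2.9]
gripper_width: 54.5
grip_force: 64.5
at [ 457.4 -189.   305.7] psi 1.723 w 54.5 gf 64.5 q [-0.39  0.08  1.82 -0.    1.25 -2.12] t 88.45
459.2,210.8,305,1.72 shift [-0.622  3.95   0.004] turn [-0.0001  0.0002  0.0004] | chunks 4 [-0.156  0.987  0.001] rows>= 6.4
459.2,210.8,305,1.5 shift [0. 0. 0.] turn [0.    0.    0.035] | chunks 0 [0. 0. 0.] rows>= 1.2
```

```bash
for i in 1 2 3 4; do python3 -m jog '[[[-0.05,0.33,0],[0,0,0]],[[-0.1,0.66,0],[0,0,0]],[[-0.156,0.987,0],[0,0,0]],[[-0.156,0.987,0],[0,0,0]]]' |grep -E 'pos|wid'; done
python3 -m jog '[[[0,0,0],[0,0,0.02]],[[0,0,0],[0,0,0.035]],[[0,0,0],[0,0,0.035]],[[0,0,0],[0,0,0.035]]]'|grep pos
python3 wl.py wj tin_white 289 459.5 210.9 -.07;python3 plan.py 459.3,210.8,160,1.5
```

```text
tcp_pos: [456.2, -87.1, 303.0]
gripper_width: 54.5
tcp_pos: [457.3, 11.9, 303.8]
gripper_width: 54.9
tcp_pos: [458.3, 111.3, 304.3]
gripper_width: 54.7
tcp_pos: [459.2, 210.9, 304.5]
gripper_width: 54.6
tcp_pos: [459.0, 209.8, 305.2]
t 90.95 expect [329.27821447 319.38808485] [(0.66, [326, 327, 160, 198])]
fit [ 4.60356e+02  2.09174e+02 -7.50000e-02] 0.048
at [458.9 210.3 305.4] psi 1.503 w 55.1 gf 64.9 q [ 0.43  0.1   1.8  -0.    1.25 -1.08] t 91.05
459.3,210.8,160,1.5 shift [-0.003  0.006  1.454] turn [-0.     -0.      0.0005] | chunks 2 [-0.002  0.003  0.727] rows>= 2.3
```

View pics/wj.png

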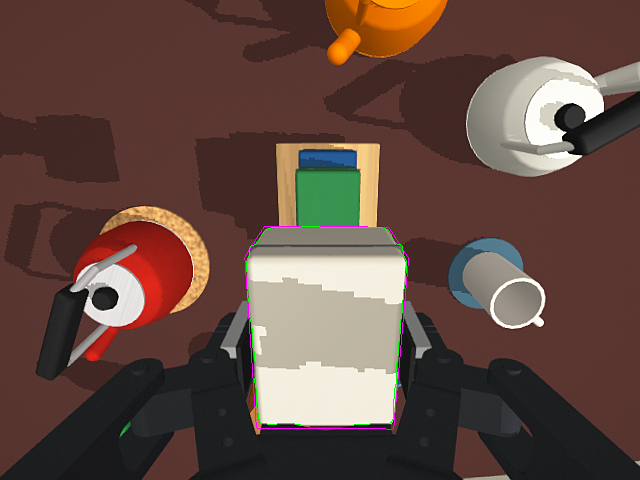

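```bash
for i in 1 2; do python3 -m jog '[[[0,0,0.2],[0,0,0]],[[0,0.003,0.4],[0,0,0]],[[-0.002,0.003,0.6],[0,0,0]],[[-0.002,0.003,0.727],[0,0,0]],[[-0.002,0.003,0.727],[0,0,0]],[[-0.002,0.003,0.727],[0,0,0]]]'|grep -E 'pos|force:'; done
python3 -m jog '[[[0,0,0.03],[0,0,0]],[[0,0,0.06],[0,0,0]],[[0,0,0.075],[0,0,0]],[[0,0,0.075],[0,0,0]]]'|grep -E 'pos|force:'
for i in 1 2; do python3 -m jog '[[[0,0,0.015],[0,0,0]],[[0,0,0.015],[0,0,0]]]'|grep -E 'pos|force:'; done
```

```text
tcp_pos: [459.5, 211.4, 233.5]
wrist_force: [0.6, 0.2, -1.5]
grip_force: 64.9
tcp_pos: [459.8, 211.7, 160.9]
wrist_force: [0.8, 0.4, -1.2]
grip_force: 65.0
tcp_pos: [459.2, 211.4, 152.5]
wrist_force: [-0.6, -0.3, -1.5]
grip_force: 65.0
tcp_pos: [459.2, 211.5, 151.0]
wrist_force: [-0.0, -0.8, -0.8]
grip_force: 65.0
tcp_pos: [459.4, 211.5, 150.3]
wrist_force: [-2.5, -2.3, 6.8]
grip_force: 66.0
```

```bash
python3 -m jog '[[[0,0,-0.01],[0,0,0]],[[0,0,-0.01],[0,0,0]],[[0,0,-0.01],[0,0,0]],[[0,0,-0.01],[0,0,0]],[[0,0,-0.01],[0,0,0]],[[0,0,-0.01],[0,0,0]],[[0,0,-0.01],[0,0,0]]]' 1|grep -vE rot
for i in 1 2; do python3 -m jog '[[[0,0,-0.3],[0,0,0]],[[0,0,-0.6],[0,0,0]],[[0,0,-0.95],[0,0,0]],[[0,0,-0.95],[0,0,0]],[[0,0,-0.95],[0,0,0]]]' |grep -E 'pos|force:'; done
python3 wl.py wk tin_white 134 459.5 210.9 -.07;python3 wl.py wk2 mug 4 577 412 -.77;python3 wl.py wk3 kettle 4 530 -23 -.53; python3 plan.py
python3 look.py>/dev/null; python3 fitall.py | grep -E 'kettle|mug|mat|coas|jar|soap|bowl'
```

```text
t: 94.42
tcp_pos: [459.3, 211.5, 150.5]
wrist_force: [0.3, -0.0, 0.3]
gripper_width: 85.6
grip_force: 0.0
tcp_pos: [458.9, 211.3, 245.1]
wrist_force: [-0.2, 0.5, 0.1]
grip_force: 0.0
tcp_pos: [458.7, 211.2, 339.0]
wrist_force: [-0.9, -0.5, 0.3]
grip_force: 0.0
t 95.675 expect [326.14577325 218.61549281] [(0.67, [326, 221, 72, 87]), (0.37, [380, 341, 73, 66])]
fit [ 4.58949e+02  2.10713e+02 -7.50000e-02] 0.049
t 95.775 expect [479.97711473 271.59196512] [(0.61, [490, 281, 79, 69]), (0.42, [131, 290, 142, 142])]
fit [574.559 411.393  -0.768] 0.067
t 95.875 expect [156.44202106 258.82449623] [(0.94, [548, 118, 180, 111]), (0.86, [379, 36, 118, 73]), (0.67, [133, 286, 143, 143])]
fit [527.652 -20.678  -0.548] 0.062
at [459.  211.4 339.8] psi 1.503 w 85.5 gf 0.0 q [ 0.43  0.07  1.75 -0.    1.32 -1.07] t 95.975
mat [531.65, -23.22, 0.23] 0.727 [533.62, -22.6, 0.09] 0.733 [529.59, -23.23, 0.5] 0.72
coaster [453.54, 256.89, -0.41] 0.981 [453.54, 256.89, -0.41] 1.0 [453.54, 256.89, -0.41] 0.963
jar [701.54, 135.51, 0.21] 0.17 [701.6, 135.58, 0.22] 0.162 [699.99, 134.64, 0.26] 0.176
soap [728.01, -66.39, 0.33] 0.108 [727.94, -66.97, 0.28] 0.078 [727.43, -65.25, 0.44] 0.133
bowl [666.23, 273.16, 0.37] 0.156 [665.63, 273.08, 0.53] 0.053 [667.49, 272.57, 0.53] 0.255
mug [109.37, -302.27, 0.0] 1.0 [109.37, -302.27, 0.0] 1.0
kettle [529.16, -22.82, -0.51] 0.111 [532.42, -21.37, -0.59] 0.131 [528.24, -24.74, -0.5] 0.076
```

View pics/wk.png

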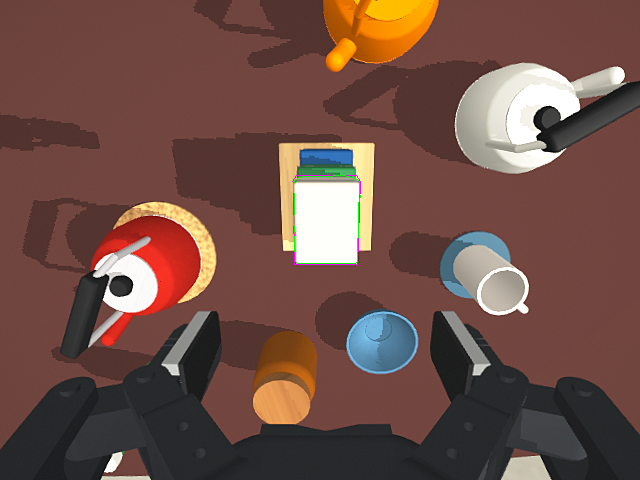

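The blue, green and white tins stand in one column at (327,220). The mug is on the coaster at (490,275) and the red kettle on the mat at (150,270). I'm handing in.

```bash
python3 -c "
from bench import robot
print(robot.close_job())"
```

```text
the job is handed in; nothing more can be done
None
```

I handed the job in at about 96 s of the 210 s, without seeing the verdict: the mug is on the coaster (re-centred once after it was knocked aside), the red kettle is upright on the cork mat, and the three tins present (blue, green, white; no yellow) are stacked on the riser, with the jar, soap bottle and bowl left in place.

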